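# Set the air regulator to its mark and lock the knob

### The arm

A 6-joint arm with a two-finger parallel gripper is mounted at the origin on a cart in front of the work surface, level with it; the furniture and walls round the work are solid. World frame = base frame: x ahead of the robot, y to its left, z up, the work surface at z = 0. Lengths are in m, angles in rad, forces in N, time in s.
With the tool pointing down it reaches from about 0.3 to 0.875 m from the base axis. Payload 6.4 kg.
Tool frame: the origin (TCP) lies midway between the tips of the shut fingers; the grasp point (between the pads) lies 19 mm behind it; z points along the fingers, y is the line along which they close (so a half turn about z gives the same grasp; the last joint's range is limited). The gripper opens to 85 mm and grips with 20 to 120 N. Pads are 22 mm wide; open, the fingers measure 114 mm over their backs; the gripper's body (76 mm by 85 mm) begins 54 mm behind the grasp point. The pads swing forward as they close: fully open they stand 13 mm farther back than shut.
Start: joints at [1.118, 0.181, 1.607, -0, 1.354, -0.206], TCP at [0.14, 0.558, 0.231] pointing down, gripper open.
Joint ranges: [-2.99, 2.99], [-0.89, 2.07], [0.3, 2.58], [-1.14, 4.28], [0, 2.63], [-3.12, 3.12]. Speed limits (rad/s): [2.57, 2.57, 3.01, 3.14, 3.14, 3.14].

### API

Orientations are given as a unit quaternion [w, x, y, z].
In Python, from bench import get_obs, camera, hand_in gives the robot as it stands.
- The arm moves only by the tool carry_out, never from a script. Its argument "plan" is a list that holds one entry, the list of rows, each a list of 7 numbers: the shift along the world's x, y, z in m, then the turn, a rotation vector about the world's x, y, z in rad, then the opening, from 0 (shut) to 1 (fully open). In form: [[[x, y, z, rx, ry, rz, hand], ...]]. A call has exactly 5 rows; each row is the pose to reach, as a shift and turn from the pose commanded when the call began; what a row does not reach only later rows make up. A row lasts 1/12 s, in which the tool goes at most 41.7 mm and 7.16 degrees, less where a joint would pass 70% of its speed; a pose out of reach is approached as far as the arm can. A call with a gripper value outside its range is refused whole. The fingers move at their own pace and stop on an object; the grip force is fixed at half the most. Time passes only in rows, so rows that repeat a pose let the fingers close, or fill a call up. It gives the time, the measured TCP pose, the force, the opening and the grip force at its end, in the units of the state.
- get_obs(): the state, without advancing time (a new reading comes with each control period).
- camera(name): name is "scene" or "top" or "wrist"; returns a dict with "pixels" (420x560x3 uint8, red, green, blue), "z_map" (420x560 float32, m along the optical axis (not along the pixel's ray), 0 where there is no reading), "camera_matrix" (3x3 intrinsics, pixels), "cam_to_world" (4x4, takes a point from camera to world coordinates). Camera axes: x right, y up, looking along -z (the intrinsics and any distortion apply to the point x, -y, -z); pixel columns grow to the right and rows downward; lengths in m; the calibration is good to about 2 mm. The wrist camera is an equidistant fisheye: a pixel r from the principal point sees the ray r / f radians off the axis. A picture is of the moment at which its call begins.
- hand_in(): hands the job in; it is judged then, once.
The state is a dict: "time_s": time; "q": joint angles; "dq": joint speeds; "joint_efforts": joint torques, N m; "eef_pos": TCP position; "eef_rot": TCP orientation; "wrist_force": force on the tool from outside, world axes, zero at the start; "torque": the same for the moment, N m; "opening": opening from 0.0 (shut) to 1.0 (fully open); "grasp_force": force on a finger pad.
Only numpy, scipy, OpenCV 4.12 (cv2) and the standard library are available. Lean on these libraries where they do the work, as an engineer would, in place of code of your own. Each camera call takes 0.05 s, during which the arm holds its last target. There are 200 camera calls.

### The job

Set the air regulator for the analyser and lock it: turn its black knob until the white pointer stands on the red mark, then lift the red lock up and off its hook and slide it over the knob along the aluminium slide, fully home against the stops. Leave the knob on the mark, let go, and leave the blue lock on its hook and the bottles and the pipette where they stand.

Things in the scene. Friction and masses are not known exactly. Their poses are not given: they have to be found in the camera images.
- regulator: bench air regulator, bolted down: dark base plate 190x130x8 mm, grey body, white dial flange (radius 57, top at 44 mm), tilted round gauge (up to 98 mm high, 68 to 130 mm behind the knob axis). Origin on the bench under the knob axis; x points to the gauge (away from the robot at yaw 0)
- knob (a joint): angle of the black regulator knob, 0 to 4 rad, stiff enough to stay where it is left. It grows as the knob turns clockwise seen from above; at 0 the pointer lies 2.2 rad anticlockwise (seen from above) of the regulator's x axis
- knob_grip (a point): on the knob's vertical axis, 84 mm above the bench. The knob is a bar 45 mm long (24 to the pointer end, 21 to the tail), 12 wide, standing from 66 to 92 mm above the bench; x points along it to the end with the white line, z up. Within 60 mm of the axis nothing else is higher than 61 mm
- pointer_tip (a point): the pointer: end of the bar with the white line, 24 mm from the knob axis
- lock_slide: aluminium slide plate clamped on the dial, 138x80x6 mm, flat top 50 mm above the bench. Origin on the knob axis at its underside. x is the way the lock slides: plate from x = -92, flat and free to -36, flared mouth -36 to -20, guide walls 64 mm apart to the stops at x = 30; from x = -14 their lips (50 mm apart, 7.5 to 11 mm over the plate) hold down the lock's flanges
- mark (a point): red mark on the slide plate, on its x axis, 36 mm beyond the knob axis. The pointer stands on it when the knob's x axis lies along the slide's x axis
- slide_mouth (a point): on the plate's flat top (50 mm above the bench), 62 mm before the knob axis: a lock whose origin stands here lies flat before the guides, clear of the knob and still out from under the lips. From here it slides 62 mm along the slide's x to be home
- red_lock: red lock: tunnel hood 64 mm long, 60 wide over its 5 mm foot flanges, 49 high (109 with handle), 0.16 kg. Origin on its underside where the knob axis comes: closed rear x = -34, open front x = +30. A 17 mm channel inside straddles the knob's bar, so it passes only with the bar along its x. Home: origin 6 mm above the slide's origin, x axes alike. Hangs with x to the left of the board
- red_lock_handle (a point): middle of the red lock's handle bar, 99 mm above its underside and 4.4 mm behind its origin: bar 63 mm long along the lock's x, 12 wide, 20 high, open below for 40 mm between two legs 9 mm thick at its ends
- blue_lock: blue lock of the same shape hanging on the other of the two hooks, 110 mm beside (either may be left); it belongs to another regulator and stays hanging
- hook_board: yellow lockout board on a dark foot (200 wide, 70 deep, 12 high), standing on the bench: upright panel 190 mm wide, 155 high, front face at x = 0. Origin on the bench under that face; hooks point to -x
- hook_left (a point): where a handle rests on the left hook (y = +55 mm of the board), 129 mm above the bench, 44 mm before the panel: top of a steel rod of radius 4 mm along the board's x, which runs on to x = -85 and turns up; its tip at x = -100 is 16 mm higher than this point
- hook_right (a point): the same on the right hook (y = -55 mm of the board)
- wash_bottle: white wash bottle with red cap and bent spout, 194 mm tall, body 65 mm across, centred 21 mm along its x from the origin on its underside; bystander
- bottle_blue_cap: white reagent bottle with blue cap, 48 mm across, 98 mm tall, right of the regulator; origin under its middle; bystander
- bottle_red_cap: white reagent bottle with red cap, 44 mm across, 88 mm tall, left of the regulator; origin under its middle; bystander
- pipette: pipette with a yellow end lying on the bench, 206 mm long, 32 wide, 30 high; origin under its middle, length along its y; bystander
Not all that is in view belongs to the job. What is meant by the red_lock is not pink, and is the larger of those in its own colour.

How it is judged:
By the outcome, as a careful person would: the job done as asked, in the order asked, and still so for the second after the job is handed in, with the robot touching nothing.
It also fails if it takes over 72 s, if anything falls off the work surface, if the arm or the gripper's body presses on something with over 40 N, if the wrist force passes 120 N, or if a joint passes its speed limit or range.

## Working session

There is one attempt and no reset: what is moved stays moved. The work goes in short steps, Python scripts to look and compute and a tool call to move; the robot and the scene stay as the last step left them, time stands still between calls to the robot, and variables do not carry over. Pictures are saved under pics/ and viewed, at most 10 in all, crops included, and the job is handed in when it is done.

Besides the shell and the picture viewer there is one more tool, called after "Emit:" by a JSON object that holds its "name" and its "arguments". carry_out: Moves the arm, as the interface text tells. Its arguments: {"type":"object","properties":{"plan":{"type":"array","items":{"type":"array","items":{"type":"array","items":{"type":"number"}}}}},"required":["plan"]}

```bash
mkdir -p pics; ls; cat > h.py <<'E'
import numpy as np, cv2
from bench import get_obs, camera, hand_in
def snap(n,f):
    c=camera(n); np.savez(f'pics/{f}.npz',**c); cv2.imwrite(f'pics/{f}.png',cv2.cvtColor(c['pixels'],cv2.COLOR_RGB2BGR)); return c
def load(f): return dict(np.load(f'pics/{f}.npz'))
def cloud(c):
    K=c['camera_matrix'];T=c['cam_to_world'];z=c['z_map'];v,u=np.mgrid[:z.shape[0],:z.shape[1]]
    x=(u-K[0,2])/K[0,0]*z;y=-(v-K[1,2])/K[1,1]*z
    return np.stack([x,y,-z],-1)@T[:3,:3].T+T[:3,3]
def ray(c,u,v,h):
    K=c['camera_matrix'];T=c['cam_to_world']
    d=T[:3,:3]@np.array([(u-K[0,2])/K[0,0],-(v-K[1,2])/K[1,1],-1]);o=T[:3,3]
    return o+d*(h-o[2])/d[2]
E
python3 - <<'E'
from h import *
a=snap('scene','s0');b=snap('top','t0')
o=get_obs();print({k:np.round(v,3) for k,v in o.items()})
for c in(a,b):print(c['camera_matrix'],c['cam_to_world'].round(3))
cv2.imwrite('pics/st0.png',cv2.resize(np.hstack([a['pixels'],b['pixels']])[:,:,::-1],(1120,420))) 
E
```

```text
pics
{'time_s': np.float64(0.1), 'q': array([ 1.118,  0.181,  1.608,  0.   ,  1.354, -0.206]), 'dq': array([ 0.001, -0.002, -0.001,  0.   , -0.   , -0.   ]), 'joint_efforts': array([-0.0000e+00, -4.4588e+01, -3.5224e+01, -0.0000e+00,  4.0000e-03,
        0.0000e+00]), 'eef_pos': array([0.14 , 0.557, 0.23 ]), 'eef_rot': array([-0.   ,  0.123,  0.992, -0.001]), 'wrist_force': array([0.939, 0.978, 0.166]), 'torque': array([0.014, 0.032, 0.022]), 'grasp_force': np.float64(0.0), 'opening': np.float64(1.0)}
[[460.27180827   0.         288.46468208]
 [  0.         460.27180827 207.47229031]
 [  0.           0.           1.        ]] [[ 6.690e-01  5.660e-01 -4.820e-01 -2.730e-01]
 [-7.430e-01  5.100e-01 -4.330e-01 -4.880e-01]
 [ 1.000e-03  6.480e-01  7.620e-01  1.262e+00]
 [ 0.000e+00  0.000e+00  0.000e+00  1.000e+00]]
[[474.97992911   0.         282.2280096 ]
 [  0.         474.97992911 212.58292306]
 [  0.           0.           1.        ]] [[ 0.301  0.893 -0.336 -0.101]
 [-0.954  0.278 -0.115  0.007]
 [-0.01   0.355  0.935  1.714]
 [ 0.     0.     0.     1.   ]]
```

View pics/s0.png

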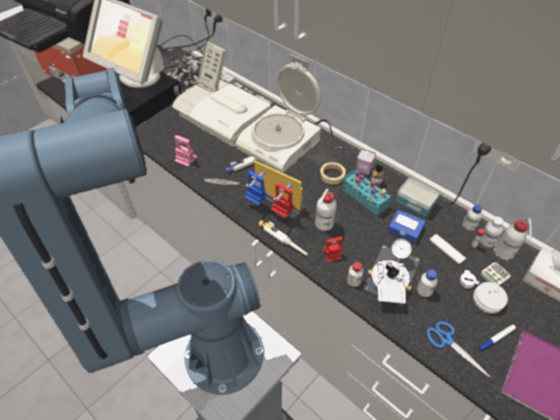

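View pics/t0.png

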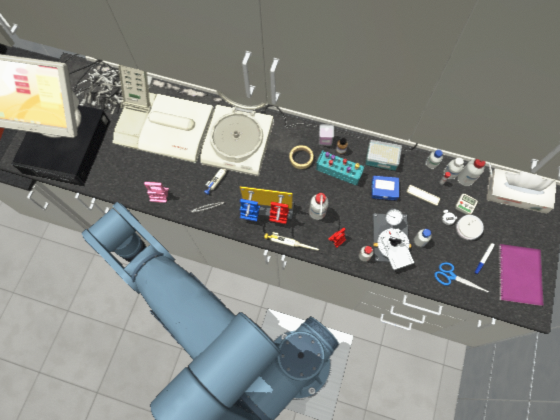

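Scene view: board at px (277,188) with the blue lock left and the red lock right (283,199). A smaller red decoy stands at (334,248), and the regulator is at (393,275). In the top view the board is at (265,197), the red lock at (279,211) and the regulator at (394,243). Next I get coarse positions from depth.

```bash
python3 - <<'E'
from h import *
for f,rois in(('s0',dict(board=(245,155,310,225),reg=(365,235,420,305))),('t0',dict(board=(235,180,298,228),reg=(370,205,418,272)))):
    c=load(f);P=cloud(c);hsv=cv2.cvtColor(c['pixels'],cv2.COLOR_RGB2HSV)
    H,S,V=[hsv[...,i].astype(int) for i in range(3)]
    M=dict(red=((H<6)|(H>174))&(S>170)&(V>90),yel=(H>18)&(H<32)&(S>150)&(V>120),blu=(H>105)&(H<125)&(S>150)&(V>90))
    u0,v0,u1,v1=rois['board']
    for n,m in M.items():
        m2=np.zeros_like(m);m2[v0:v1,u0:u1]=m[v0:v1,u0:u1]
        p=P[m2&(c['z_map']>0)]
        print(f,n,len(p),np.percentile(p,[2,50,98],0).round(3).tolist())
        t=p[p[:,2]>np.percentile(p[:,2],97)-.012]
        r=cv2.minAreaRect((t[:,:2]*1000).astype(np.float32));print('  top',t.mean(0).round(3),r)
    u0,v0,u1,v1=rois['reg'];p=P[v0:v1,u0:u1].reshape(-1,3);cc=c['pixels'][v0:v1,u0:u1].reshape(-1,3).astype(int)
    for lo,hi,n in((.046,.054,'plate'),(.085,.097,'knob'),(.003,.02,'base')):
        k=(p[:,2]>lo)&(p[:,2]<hi);t=p[k];r=cv2.minAreaRect((t[:,:2]*1000).astype(np.float32));print(f,n,k.sum(),np.median(t,0).round(3),r)
    w=(cc.min(1)>150)&(p[:,2]>.04)&(p[:,2]<.06);r=cv2.minAreaRect((p[w][:,:2]*1000).astype(np.float32));print('white',w.sum(),r)
    cv2.imwrite(f'pics/{f}_reg.png',cv2.resize(c['pixels'][v0:v1,u0:u1,::-1],None,fx=8,fy=8,interpolation=cv2.INTER_CUBIC))
E
```

```text
s0 red 334 [[0.459, 0.186, 0.043], [0.477, 0.209, 0.078], [0.498, 0.245, 0.151]]
  top [0.485 0.215 0.148] ((485.942626953125, 215.09909057617188), (13.078938484191895, 58.10043716430664), 5.498501300811768)
s0 yel 599 [[0.508, 0.186, 0.029], [0.521, 0.28, 0.111], [0.538, 0.358, 0.155]]
  top [0.521 0.279 0.15 ] ((520.5023803710938, 276.59100341796875), (10.652303695678711, 175.95391845703125), 7.939359664916992)
s0 blu 329 [[0.436, 0.292, 0.043], [0.455, 0.317, 0.073], [0.475, 0.354, 0.151]]
  top [0.463 0.322 0.147] ((461.4780578613281, 322.5260314941406), (12.4559907913208, 63.863746643066406), 0.5168114304542542)
s0 plate 707 [ 0.468 -0.238  0.05 ] ((486.0649108886719, -223.46746826171875), (147.33526611328125, 108.96073913574219), 30.357786178588867)
s0 knob 113 [ 0.507 -0.2    0.09 ] ((552.885009765625, -198.15345764160156), (127.74658203125, 48.00608444213867), 14.164016723632812)
s0 base 1049 [ 0.581 -0.185  0.007] ((558.0540161132812, -196.4024200439453), (275.9167175292969, 181.92710876464844), 35.52244186401367)
white 985 ((496.4300537109375, -218.35325622558594), (170.727
[... 487 characters left out ...]
 0.297, 0.0], [0.458, 0.324, 0.086], [0.478, 0.363, 0.153]]
  top [0.465 0.329 0.148] ((466.37652587890625, 327.97540283203125), (12.040641784667969, 62.59275436401367), 8.558362007141113)
t0 plate 458 [ 0.479 -0.229  0.05 ] ((495.130859375, -226.96913146972656), (144.27325439453125, 163.28338623046875), 79.80335998535156)
t0 knob 89 [ 0.512 -0.189  0.09 ] ((521.4070434570312, -188.9697723388672), (88.31195068359375, 194.0446014404297), 78.29693603515625)
t0 base 960 [ 0.574 -0.177  0.007] ((542.96337890625, -212.28359985351562), (274.1318359375, 180.17726135253906), 13.129499435424805)
white 775 ((503.3174133300781, -212.755859375), (176.84716796875, 111.84269714355469), 36.180633544921875)
```

Emit:
{"name": "carry_out", "arguments": {"plan": [[[0.02,-0.02,0.03,0,0,0,1],[0.045,-0.045,0.06,0,0,0,1],[0.07,-0.07,0.08,0,0,0,1],[0.1,-0.095,0.09,0,0,0,1],[0.13,-0.12,0.1,0,0,0,1]]]}}

```text
time_s: 0.52
eef_pos: [0.2707, 0.4371, 0.3325]
eef_rot: [0.001, 0.122, 0.992, 0.001]
wrist_force: [0.1, 0.9, 0.1]
opening: 0.998
grasp_force: 0.0
```

Emit:
{"name": "carry_out", "arguments": {"plan": [[[0.025,-0.028,0.005,0,0,0,1],[0.05,-0.056,0.01,0,0,0,1],[0.075,-0.084,0.015,0,0,0,1],[0.1,-0.112,0.02,0,0,0,1],[0.12,-0.135,0.02,0,0,0,1]]]}}

```text
time_s: 0.93
eef_pos: [0.3915, 0.3011, 0.3519]
eef_rot: [0.001, 0.124, 0.992, 0.0]
wrist_force: [0.7, -0.1, 0.7]
opening: 0.997
grasp_force: 0.0
```

```bash
python3 - <<'E'
from h import *
c=snap('wrist','w1');o=get_obs();print(o['time_s'],o['eef_pos'].round(3),o['q'].round(2));print(c['camera_matrix'],c['cam_to_world'].round(3),(c['z_map']>0).mean())
E
```

```text
0.9833 [0.394 0.298 0.351] [ 0.41 -0.08  1.64 -0.    1.58 -0.91]
[[325.1922621    0.         277.90250219]
 [  0.         325.1922621  211.10346549]
 [  0.           0.           1.        ]] [[ 0.245 -0.922 -0.299  0.314]
 [ 0.97   0.233  0.076  0.32 ]
 [-0.    -0.309  0.951  0.494]
 [ 0.     0.     0.     1.   ]] 0.9961352040816327
```

View pics/w1.png

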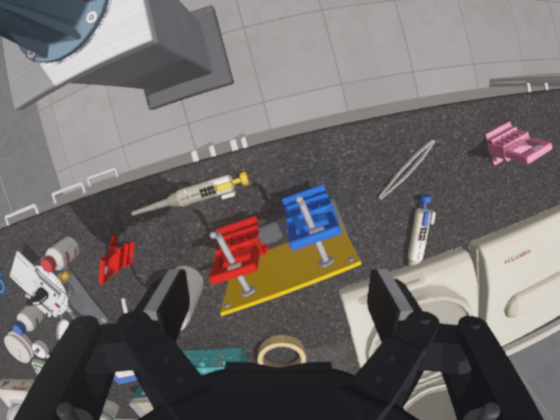

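Wrist view: red lock at px (238,252), blue at (312,218), and both steel hooks crossing the yellow board. The regulator is at (45,290). I move over it.

Emit:
{"name": "carry_out", "arguments": {"plan": [[[0.005,-0.035,0,0,0,0,1],[0.01,-0.075,0,0,0,0,1],[0.015,-0.115,0,0,0,0,1],[0.02,-0.155,0,0,0,0,1],[0.025,-0.195,0,0,0,0,1]]]}}

```text
time_s: 1.4
eef_pos: [0.4144, 0.1066, 0.3508]
eef_rot: [-0.0, 0.123, 0.992, 0.0]
wrist_force: [1.7, -0.2, -0.2]
opening: 1.004
grasp_force: 0.0
```

Emit:
{"name": "carry_out", "arguments": {"plan": [[[0.005,-0.04,0,0,0,0,1],[0.01,-0.08,-0.005,0,0,0,1],[0.015,-0.12,-0.01,0,0,0,1],[0.02,-0.16,-0.015,0,0,0,1],[0.025,-0.195,-0.02,0,0,0,1]]]}}

```text
time_s: 1.82
eef_pos: [0.4395, -0.0891, 0.3307]
eef_rot: [-0.0, 0.123, 0.992, -0.0]
wrist_force: [0.6, -0.6, 0.1]
opening: 1.0
grasp_force: 0.0
```

Emit:
{"name": "carry_out", "arguments": {"plan": [[[0.0,-0.03,-0.01,0,0,0,1],[0.0,-0.06,-0.02,0,0,0,1],[0.0,-0.08,-0.03,0,0,0,1],[0.0,-0.08,-0.03,0,0,0,1],[0.0,-0.08,-0.03,0,0,0,1]]]}}

```text
time_s: 2.23
eef_pos: [0.4393, -0.1672, 0.3]
eef_rot: [-0.001, 0.124, 0.992, 0.001]
wrist_force: [0.4, 0.2, -0.4]
opening: 1.001
grasp_force: 0.0
```

```bash
cat >> h.py <<'E'
def fray(c,u,v):
    K=c['camera_matrix'];T=c['cam_to_world'];x=(np.asarray(u,float)-K[0,2])/K[0,0];y=(np.asarray(v,float)-K[1,2])/K[1,1]
    r=np.hypot(x,y)+1e-12;s=np.sin(r)/r
    return np.stack([x*s,-y*s,-np.cos(r)],-1)@T[:3,:3].T
def fplane(c,u,v,h):
    d=fray(c,u,v);o=c['cam_to_world'][:3,3];return o+d*((h-o[2])/d[...,2])[...,None]
def fproj(c,P):
    T=c['cam_to_world'];p=(np.asarray(P)-T[:3,3])@T[:3,:3];a=np.hypot(p[...,0],p[...,1]);th=np.arctan2(a,-p[...,2]);K=c['camera_matrix']
    return np.stack([K[0,2]+K[0,0]*th*p[...,0]/a,K[1,2]-K[1,1]*th*p[...,1]/a],-1)
def fcloud(c):
    z=c['z_map'];v,u=np.mgrid[:z.shape[0],:z.shape[1]];T=c['cam_to_world'];d=fray(c,u,v)
    dz=-(d@T[:3,:3])[...,2]   # along optical axis
    return T[:3,3]+d*(z/np.maximum(dz,1e-3))[...,None]
E
python3 - <<'E'
from h import *
c=snap('wrist','w2');o=get_obs();print(o['time_s'],o['eef_pos'].round(3),c['cam_to_world'].round(3))
P=fcloud(c)
for x in([.51,-.195,.09],):
    u,v=fproj(c,x).astype(int);print(u,v,P[v,u])
u,v=max(u,140),max(v,110)
cr=c['pixels'][max(v-110,0):v+110,max(u-140,0):u+140,::-1]
cv2.imwrite('pics/w2c.png',cv2.resize(cr,None,fx=2.7,fy=2.7,interpolation=cv2.INTER_CUBIC));print(u-140,v-110)
E
```

```text
2.2833 [ 0.44  -0.167  0.301] [[ 0.246 -0.923 -0.296  0.363]
 [ 0.969  0.234  0.075 -0.148]
 [ 0.    -0.305  0.952  0.442]
 [ 0.     0.     0.     1.   ]]
269 244 [ 0.50832625 -0.19570804  0.09172013]
129 134
```

View pics/w2c.png

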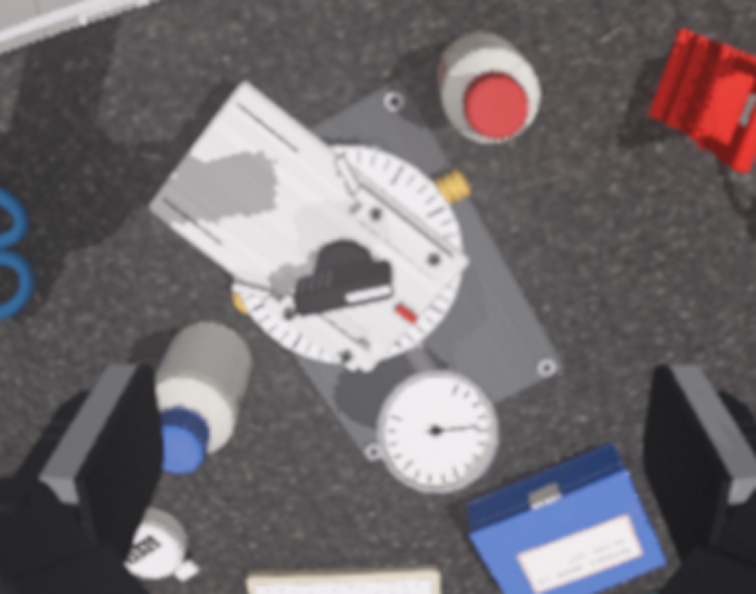

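The crop shows the slide plate's free end with corners (246,83) and (150,207), the red mark at (405,313), and the knob bar around (345,288) with its white line to the right. The pointer is somewhat anticlockwise of the mark. I measure it now.

```bash
cat > reg.py <<'E'
from h import *
import sys
c=load(sys.argv[1]);P=fcloud(c);h=cv2.cvtColor(c['pixels'],cv2.COLOR_RGB2HSV).astype(int);H,S,V=h[...,0],h[...,1],h[...,2]
near=np.hypot(P[...,0]-.51,P[...,1]+.195)
m=((H<8)|(H>172))&(S>130)&(V>70)&(near<.07)&(P[...,2]<.075)
v,u=np.nonzero(m);mark=fplane(c,u,v,.05).mean(0);print('mark',len(u),mark.round(4),'depth z',np.median(P[m][:,2]).round(4))
k=(P[...,2]>.087)&(P[...,2]<.1)&(near<.05)
v,u=np.nonzero(k);Q=fplane(c,u,v,.092)
r=cv2.minAreaRect((Q[:,:2]*1000).astype(np.float32));print('knob rect',len(u),r,'depth z',np.median(P[k][:,2]).round(4),np.median(P[k],0).round(4))
w=k&(V>140)&(S<60);v,u=np.nonzero(w);print('white',len(u),fplane(c,u,v,.092).mean(0).round(4))
b=cv2.boxPoints(r);e=[(b[i]+b[(i+1)%4])/2 for i in range(4)];print('edge mids',np.round(e,1).tolist())
# plate top: largest rect
pl=(abs(P[...,2]-.05)<.004)&(near<.13)&(V>110)&(S<60)
v,u=np.nonzero(pl);Q=fplane(c,u,v,.05)[:,:2]*1000
n,lab,st,cen=cv2.connectedComponentsWithStats(pl.astype(np.uint8));i=1+np.argmax(st[1:,4]);v,u=np.nonzero(lab==i);Q=fplane(c,u,v,.05)[:,:2]*1000
print('plate',cv2.minAreaRect(Q.astype(np.float32)),len(Q),'depth',np.median(P[lab==i][:,2]).round(4))
E
python3 reg.py w2
python3 - <<'E'
from h import *
c=load('w2')
f=lambda x,y,h=.05:fplane(c,x/2.7+129,y/2.7+134,h)[:2].round(4)
A,B=f(246,83),f(150,207);print('free corners',A,B,np.linalg.norm(A-B),(A+B)/2)
print('mark',f(405,313));print('slots',f(236,105),f(297,152),f(165,198),f(220,243))
print('gauge?', f(437,430,.09), 'base corners',f(393,101,.008),f(546,367,.008),f(373,452,.008))
E
```

```text
mark 11 [ 0.5369 -0.1908  0.05  ] depth z 0.0543
knob rect 345 ((502.4603271484375, -210.72073364257812), (44.05902862548828, 13.209891319274902), 89.67002868652344) depth z 0.0911 [ 0.5031 -0.2115  0.0911]
white 99 [ 0.5059 -0.2021  0.092 ]
edge mids [[502.29998779296875, -232.6999969482422], [509.1000061035156, -210.8000030517578], [502.6000061035156, -188.6999969482422], [495.8999938964844, -210.6999969482422]]
plate ((485.701904296875, -226.43858337402344), (137.15191650390625, 81.84246063232422), 35.93391418457031) 4508 depth 0.0496
free corners [ 0.4089 -0.2331] [ 0.454  -0.2965] 0.0778046913752635 [ 0.43145 -0.2648 ]
mark [ 0.5372 -0.1907]
slots [ 0.4175 -0.2406] [ 0.4461 -0.2192] [ 0.4516 -0.2877] [ 0.48   -0.2683]
gauge? [ 0.5822 -0.1867] base corners [ 0.4417 -0.1727] [ 0.6086 -0.1267] [ 0.639  -0.2356]
```

Emit:
{"name": "carry_out", "arguments": {"plan": [[[0.01,-0.01,-0.01,0,0,-0.12,1],[0.02,-0.02,-0.02,0,0,-0.24,1],[0.03,-0.03,-0.03,0,0,-0.36,1],[0.04,-0.04,-0.04,0,0,-0.48,1],[0.05,-0.045,-0.05,0,0,-0.6,1]]]}}

```text
time_s: 2.7
eef_pos: [0.4911, -0.2114, 0.2516]
eef_rot: [0.001, 0.413, 0.911, -0.0]
wrist_force: [0.5, -0.5, 0.4]
opening: 1.0
grasp_force: 0.0
```

Emit:
{"name": "carry_out", "arguments": {"plan": [[[0.005,0,0,0,0,-0.12,1],[0.01,0,0,0,0,-0.24,1],[0.015,0,0,0,0,-0.36,1],[0.015,0,0,0,0,-0.48,1],[0.015,0,0,0,0,-0.6,1]]]}}

```text
time_s: 3.12
eef_pos: [0.5058, -0.2103, 0.2519]
eef_rot: [0.0, 0.663, 0.748, 0.0]
wrist_force: [0.1, -0.0, 0.0]
opening: 1.002
grasp_force: 0.0
```

Emit:
{"name": "carry_out", "arguments": {"plan": [[[0,0,0,0,0,-0.12,1],[0,0,0,0,0,-0.127,1],[0,0,0,0,0,-0.127,1],[0,0,0,0,0,-0.127,1],[0,0,0,0,0,-0.127,1]]]}}

```text
time_s: 3.53
eef_pos: [0.5051, -0.2115, 0.2514]
eef_rot: [0.0, 0.707, 0.707, 0.0]
wrist_force: [-0.4, 0.3, -0.8]
opening: 1.0
grasp_force: 0.0
```

```bash
python3 - <<'E'
from h import *
c=snap('wrist','w3');o=get_obs();print(o['time_s'],o['eef_pos'].round(4),o['eef_rot'].round(4),o['q'].round(2),c['cam_to_world'][:3,3].round(3))
cv2.imwrite('pics/w3c.png',cv2.resize(c['pixels'][100:330,140:420,::-1],None,fx=2.6,fy=2.6,interpolation=cv2.INTER_CUBIC))
E
python3 reg.py w3
```

```text
3.5833 [ 0.505  -0.2116  0.2513] [1.000e-04 7.074e-01 7.069e-01 0.000e+00] [-0.61  0.1   1.65  0.    1.38 -0.61] [ 0.504 -0.133  0.394]
mark 27 [ 0.5364 -0.1909  0.05  ] depth z 0.0542
knob rect 561 ((504.7161865234375, -210.247802734375), (44.664241790771484, 12.474433898925781), 88.19884490966797) depth z 0.0914 [ 0.5047 -0.2102  0.0914]
white 97 [ 0.5046 -0.2026  0.092 ]
edge mids [[504.0, -232.60000610351562], [511.0, -210.39999389648438], [505.3999938964844, -187.89999389648438], [498.5, -210.10000610351562]]
plate ((486.65093994140625, -225.9869384765625), (137.67007446289062, 80.38302612304688), 36.04704284667969) 6405 depth 0.0497
```

View pics/w3c.png

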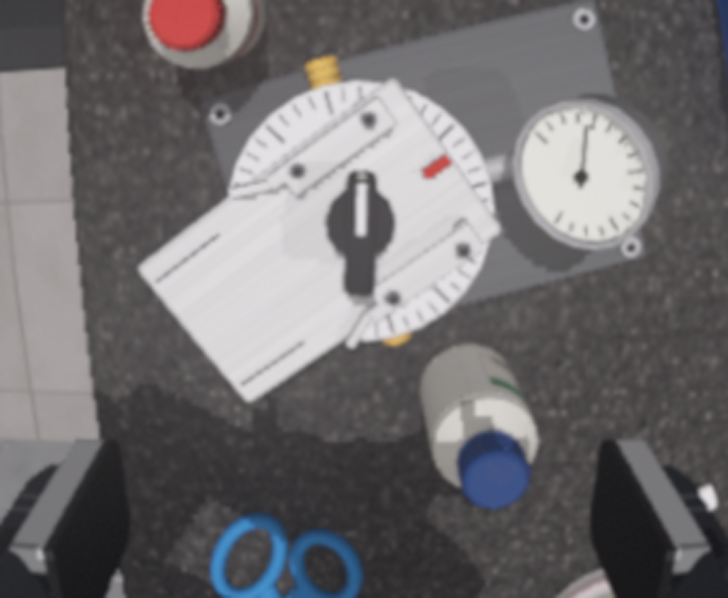

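Both views agree: axis at about (0.505,-0.212), slide yaw about 36°, and pointer yaw about 89°, so it needs about 53° clockwise. I descend with half-open fingers and grip the knob.

Emit:
{"name": "carry_out", "arguments": {"plan": [[[0,0,-0.03,0,0,0,0.45],[0,0,-0.065,0,0,0,0.45],[0,0,-0.1,0,0,0,0.45],[0,0,-0.13,0,0,0,0.45],[0,0,-0.145,0,0,0,0.45]]]}}

```text
time_s: 4.0
eef_pos: [0.5027, -0.2104, 0.102]
eef_rot: [-0.003, 0.708, 0.706, -0.0]
wrist_force: [-0.8, -0.2, -0.0]
opening: 0.448
grasp_force: 0.0
```

Emit:
{"name": "carry_out", "arguments": {"plan": [[[0,0,-0.015,0,0,0,0.45],[0,0,-0.03,0,0,0,0.45],[0,0,-0.04,0,0,0,0.45],[0,0,-0.04,0,0,0,0.3],[0,0,-0.04,0,0,0,0.0]]]}}

```text
time_s: 4.42
eef_pos: [0.5047, -0.2119, 0.0659]
eef_rot: [-0.0, 0.708, 0.706, -0.0]
wrist_force: [0.5, 0.3, 0.6]
opening: 0.177
grasp_force: 0.0
```

Emit:
{"name": "carry_out", "arguments": {"plan": [[[0,0,0,0,0,0,0],[0,0,0,0,0,0,0],[0,0,0,0,0,0,0],[0,0,0,0,0,0,0],[0,0,0,0,0,0,0]]]}}

```text
time_s: 4.83
eef_pos: [0.5053, -0.2119, 0.0665]
eef_rot: [0.0, 0.708, 0.706, 0.0]
wrist_force: [3.6, 0.2, -6.3]
opening: 0.126
grasp_force: 60.8
```

Emit:
{"name": "carry_out", "arguments": {"plan": [[[0,0,0,0,0,-0.1,0],[0,0,0,0,0,-0.2,0],[0,0,0,0,0,-0.3,0],[0,0,0,0,0,-0.4,0],[0,0,0,0,0,-0.5,0]]]}}

```text
time_s: 5.25
eef_pos: [0.5057, -0.212, 0.0665]
eef_rot: [0.001, 0.862, 0.507, 0.001]
wrist_force: [5.4, 0.8, -7.3]
opening: 0.123
grasp_force: 60.6
```

Emit:
{"name": "carry_out", "arguments": {"plan": [[[0,0,0,0,0,-0.1,0],[0,0,0,0,0,-0.2,0],[0,0,0,0,0,-0.3,0],[0,0,0,0,0,-0.4,0],[0,0,0,0,0,-0.425,0]]]}}

```text
time_s: 5.67
eef_pos: [0.5059, -0.2121, 0.0665]
eef_rot: [0.001, 0.95, 0.313, 0.001]
wrist_force: [7.2, 0.8, -8.0]
opening: 0.126
grasp_force: 60.4
```

Emit:
{"name": "carry_out", "arguments": {"plan": [[[0,0,0,0,0,0,0],[0,0,0,0,0,0,0],[0,0,0,0,0,0,0.3],[0,0,0,0,0,0,0.4],[0,0,0,0,0,0,0.45]]]}}

```text
time_s: 6.08
eef_pos: [0.5051, -0.2124, 0.0669]
eef_rot: [0.0, 0.949, 0.316, 0.0]
wrist_force: [-0.1, 1.1, 0.2]
opening: 0.452
grasp_force: 0.0
```

Emit:
{"name": "carry_out", "arguments": {"plan": [[[0,0,0.01,0,0,0,0.45],[0,0,0.04,0,0,0,0.45],[0,0,0.08,0,0,0,0.6],[0,0,0.12,0,0,0,1],[0,0,0.15,0,0,0,1]]]}}

```text
time_s: 6.5
eef_pos: [0.5055, -0.2125, 0.2207]
eef_rot: [0.002, 0.949, 0.316, 0.001]
wrist_force: [0.4, -0.6, -0.0]
opening: 0.86
grasp_force: 0.0
```

```bash
python3 - <<'E'
from h import *
c=snap('wrist','w4');o=get_obs();print(o['time_s'],o['eef_pos'].round(4),o['eef_rot'].round(4),o['q'].round(2),c['cam_to_world'][:3,3].round(3))
cv2.imwrite('pics/w4c.png',cv2.resize(c['pixels'][70:330,140:420,::-1],None,fx=2.2,fy=2.2,interpolation=cv2.INTER_CUBIC))
E
python3 reg.py w4
```

```text
6.55 [ 0.5082 -0.2143  0.227 ] [0.0054 0.9487 0.316  0.0039] [-0.61  0.12  1.68 -0.    1.32  0.31] [ 0.567 -0.165  0.363]
mark 32 [ 0.5358 -0.1907  0.05  ] depth z 0.0541
knob rect 668 ((506.6860656738281, -211.18063354492188), (44.127586364746094, 12.342031478881836), 36.77702713012695) depth z 0.0914 [ 0.507  -0.2113  0.0914]
white 127 [ 0.5118 -0.2075  0.092 ]
edge mids [[489.0, -224.39999389648438], [510.3999938964844, -216.10000610351562], [524.4000244140625, -198.0], [503.0, -206.1999969482422]]
plate ((486.8711242675781, -226.4722900390625), (136.92913818359375, 79.60002136230469), 36.1395263671875) 7082 depth 0.0496
```

View pics/w4c.png

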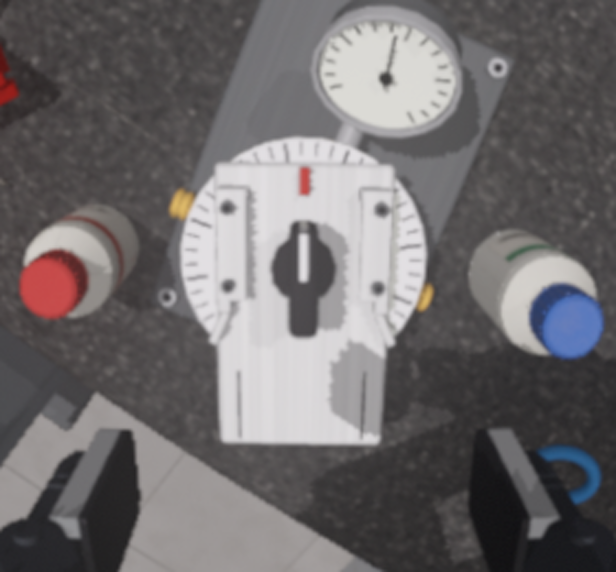

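The pointer now stands in line with the red mark: knob 36.8° against plate 36.1°, which is within noise. Next I measure the red lock from the wide wrist view and the fixed cameras.

```bash
cat > lock.py <<'E'
from h import *
import sys
c=load(sys.argv[1]);P=fcloud(c);h=cv2.cvtColor(c['pixels'],cv2.COLOR_RGB2HSV).astype(int);H,S,V=h[...,0],h[...,1],h[...,2]
M=dict(red=((H<7)|(H>173))&(S>170)&(V>70),blue=(H>105)&(H<125)&(S>150)&(V>70),yel=(H>18)&(H<32)&(S>150)&(V>90))
for n,m in M.items():
    m=m&(abs(P[...,0]-.49)<.08)&(abs(P[...,1]-.27)<.14)
    zt=np.percentile(P[m][:,2],98);k=m&(P[...,2]>.137);v,u=np.nonzero(k)
    zm=np.median(P[k][:,2]);Q=P[k]
    r=cv2.minAreaRect((Q[:,:2]*1000).astype(np.float32));R2=cv2.minAreaRect((fplane(c,u,v,.155 if n=='yel' else .149)[:,:2]*1000).astype(np.float32))
    print(n,len(u),'z98',zt.round(4),'zmed',zm.round(4),'\n  depth',np.round(r[0],1),np.round(r[1],1),round(r[2],1),'\n  plane',np.round(R2[0],1),np.round(R2[1],1),round(R2[2],1))
g=(S<60)&(V>110)&(abs(P[...,0]-.45)<.1)&(abs(P[...,1]-.27)<.12)&(P[...,2]>.115)
n,lab,st,cen=cv2.connectedComponentsWithStats(g.astype(np.uint8))
for i in range(1,n):
    if st[i,4]>15:
        Q=P[lab==i];print('steel',st[i,4],Q.mean(0).round(4),np.round(cv2.minAreaRect((Q[:,:2]*1000).astype(np.float32)),1) if 0 else cv2.minAreaRect((Q[:,:2]*1000).astype(np.float32)))
E
python3 lock.py w1
```

```text
red 487 z98 0.1492 zmed 0.1479 
  depth [486.9 219.6] [11.3 61.6] 5.8 
  plane [484.  220.9] [15.8 64. ] 6.4
blue 521 z98 0.1491 zmed 0.1479 
  depth [464.6 326.4] [11.6 59.9] 6.3 
  plane [461.6 326.1] [15.1 59.8] 5.5
yel 1368 z98 0.155 zmed 0.1506 
  depth [522.9 279.8] [  6.7 189.4] 9.3 
  plane [517.5 279.2] [ 15.3 188.4] 9.4
steel 257 [0.4426 0.3235 0.1326] ((438.6385498046875, 321.3099365234375), (49.12945556640625, 17.23876953125), 22.097570419311523)
steel 279 [0.4608 0.2157 0.1316] ((458.2805480957031, 213.49139404296875), (54.445377349853516, 16.377197265625), 19.381881713867188)
steel 202 [0.4994 0.3321 0.1285] ((496.1945495605469, 334.19500732421875), (18.94182586669922, 32.52090835571289), 87.53657531738281)
steel 16 [0.5058 0.3633 0.1437] ((506.0234680175781, 363.3500061035156), (6.401576042175293, 2.6912989616394043), 87.51420593261719)
steel 309 [0.3918 0.3492 0.3835] ((392.8523864746094, 350.4768981933594), (8.391605377197266, 2.4583323001861572), 50.201045989990234)
steel 165 [0.5199 0.2247 0.1287] ((517.011962890625, 226.38580322265625), (18.050262451171875, 27.50020408630371), 84.3406753540039)
steel 87 [0.3928 0.3482 0.402 ] ((392.6410217285156, 347.80255126953125), (4.294101715087891, 5.01613712310791), 48.32872772216797)
steel 77 [0.3702 0.2586 0.4022] ((369.89044189453125, 259.486572265625), (5.119559288024902, 5.809632301330566), 20.77823257446289)
```

Emit:
{"name": "carry_out", "arguments": {"plan": [[[0,0.03,0.025,0,0,0.1,1],[0,0.065,0.045,0,0,0.2,1],[-0.005,0.1,0.06,0,0,0.3,1],[-0.005,0.135,0.07,0,0,0.4,1],[-0.01,0.17,0.075,0,0,0.5,1]]]}}

```text
time_s: 6.97
eef_pos: [0.4955, -0.0409, 0.294]
eef_rot: [0.002, 0.84, 0.543, 0.001]
wrist_force: [0.4, 0.3, 0.5]
opening: 0.999
grasp_force: 0.0
```

Emit:
{"name": "carry_out", "arguments": {"plan": [[[0,0.038,0,0,0,0.11,1],[0,0.076,0,0,0,0.22,1],[-0.005,0.114,0,0,0,0.33,1],[-0.005,0.152,0,0,0,0.44,1],[-0.01,0.19,0,0,0,0.55,1]]]}}

```text
time_s: 7.38
eef_pos: [0.4847, 0.1497, 0.2922]
eef_rot: [0.001, 0.661, 0.751, 0.0]
wrist_force: [0.6, -0.5, -0.7]
opening: 1.003
grasp_force: 0.0
```

Emit:
{"name": "carry_out", "arguments": {"plan": [[[0,0.035,0,0,0,0,0.8],[0,0.07,0,0,0,0,0.6],[0,0.1,0,0,0,0,0.4],[0,0.1,0,0,0,0,0.4],[0,0.1,0,0,0,0,0.4]]]}}

```text
time_s: 7.8
eef_pos: [0.4844, 0.2493, 0.2916]
eef_rot: [0.0, 0.661, 0.75, -0.0]
wrist_force: [-0.5, 0.4, 0.3]
opening: 0.395
grasp_force: 0.0
```

```bash
python3 - <<'E'
from h import *
c=snap('wrist','w5');o=get_obs();print(o['time_s'],o['eef_pos'].round(4),o['eef_rot'].round(4),o['q'].round(2),c['cam_to_world'][:3,3].round(3))
E
python3 lock.py w5
```

```text
7.85 [0.4846 0.2482 0.2915] [ 3.000e-04  6.621e-01  7.494e-01 -2.000e-04] [ 0.26  0.07  1.61 -0.    1.46  0.13] [0.474 0.327 0.434]
red 792 z98 0.1497 zmed 0.1482 
  depth [477.6 257.4] [ 23.7 139.8] 7.0 
  plane [478.3 154. ] [219.3  30.1] 86.1
blue 925 z98 0.1496 zmed 0.1482 
  depth [481.2 294.6] [ 29.9 130.7] 25.4 
  plane [533.6 194.1] [ 41.7 356.4] 27.5
yel 1485 z98 0.1555 zmed 0.1537 
  depth [503.7 281.3] [ 43.8 179.4] 9.3 
  plane [518.2 284.8] [ 21.1 177.2] 6.5
steel 26 [0.5065 0.3637 0.1419] ((506.3390197753906, 364.37420654296875), (2.1540961265563965, 8.134520530700684), 5.753983497619629)
steel 410 [0.4949 0.3312 0.1302] ((491.86370849609375, 331.5505676269531), (40.427738189697266, 19.0562686920166), 9.189166069030762)
steel 386 [0.4362 0.3216 0.1317] ((444.34783935546875, 322.7043151855469), (59.843753814697266, 7.7654290199279785), 8.182709693908691)
steel 320 [0.5139 0.2255 0.1336] ((502.5962829589844, 272.05718994140625), (35.489662170410156, 119.51908874511719), 10.867847442626953)
steel 413 [0.4558 0.2155 0.1346] ((473.45880126953125, 259.8475341796875), (127.21361541748047, 45.501869201660156), 69.9426040649414)
steel 490 [0.5044 0.2602 0.3099] ((505.1611328125, 257.92669677734375), (5.633884906768799, 152.35150146484375), 23.55533218383789)
steel 482 [0.4616 0.2575 0.3172] ((467.3598937988281, 289.5733947753906), (76.77400207519531, 5.95810604095459), 80.46939849853516)
steel 102 [0.4342 0.2517 0.3833] ((434.0265808105469, 251.99208068847656), (8.582545280456543, 3.162886381149292), 89.38512420654297)
steel 16 [0.5095 0.2619 0.3774] ((509.3388671875, 261.9499206542969), (1.8073554039001465, 2.668997287750244), 69.48796081542969)
steel 150 [0.5301 0.2646 0.3839] ((504.77459716796875, 294.8502197265625), (5.255121231079102, 89.56838989257812), 40.12770080566406)
```

View pics/w5.png

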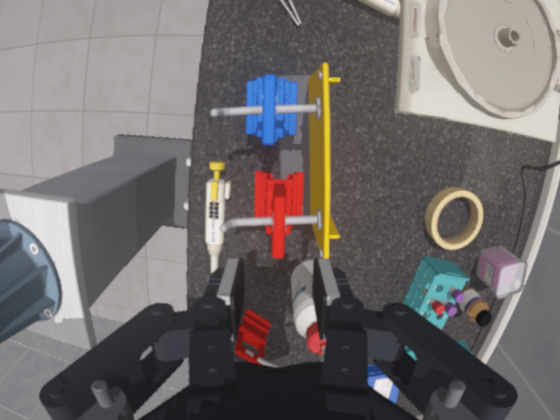

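Wrist view: red lock at px (279,212), its handle bar running rows 180–257 with the hook at row 222, and blue untouched at (270,108). The measurement needs outliers removed.

```bash
python3 - <<'E'
from h import *
c=load('w5');P=fcloud(c);h=cv2.cvtColor(c['pixels'],cv2.COLOR_RGB2HSV).astype(int);H,S,V=h[...,0],h[...,1],h[...,2]
for n,m in dict(red=((H<7)|(H>173))&(S>150)&(V>60),blue=(H>105)&(H<125)&(S>150)&(V>60),yel=(H>18)&(H<32)&(S>150)).items():
    lo,hi,pl=(.149,.158,.155) if n=='yel' else (.143,.153,.149)
    k=(m&(P[...,2]>lo)&(P[...,2]<hi)).astype(np.uint8);k[270:]=0
    k=cv2.morphologyEx(k,cv2.MORPH_CLOSE,np.ones((3,3)));k=cv2.morphologyEx(k,cv2.MORPH_OPEN,np.ones((3,3)))
    _,lab,st,_=cv2.connectedComponentsWithStats(k)
    for i in range(1,len(st)):
        if st[i,4]<60: continue
        v,u=np.nonzero(lab==i);Q=fplane(c,u,v,pl)[:,:2]*1000;D=P[v,u]
        r=cv2.minAreaRect(Q.astype(np.float32));print(n,st[i],np.round(r[0],1),np.round(r[1],1),round(r[2],1),'depth med',np.median(D,0).round(4))
cv2.imwrite('pics/w5c.png',cv2.resize(c['pixels'][155:275,205:345,::-1],None,fx=4.5,fy=4.5,interpolation=cv2.INTER_CUBIC))
for s in [(216,222),(320,219)]: print(fplane(c,*s,.13).round(4))
E
```

```text
red [272 195  14  63 754] [487.8 220.2] [11.7 62.3] 5.4 depth med [0.4877 0.2205 0.1482]
blue [262  74  15  71 917] [466.2 326.6] [12.  61.5] 6.9 depth med [0.4658 0.3274 0.1482]
yel [ 322   63    8  195 1176] [521.9 285.1] [  5.7 177.5] 9.2 depth med [0.5212 0.2921 0.1541]
[0.426  0.2105 0.13  ]
[0.5289 0.2268 0.13  ]
```

View pics/w5c.png

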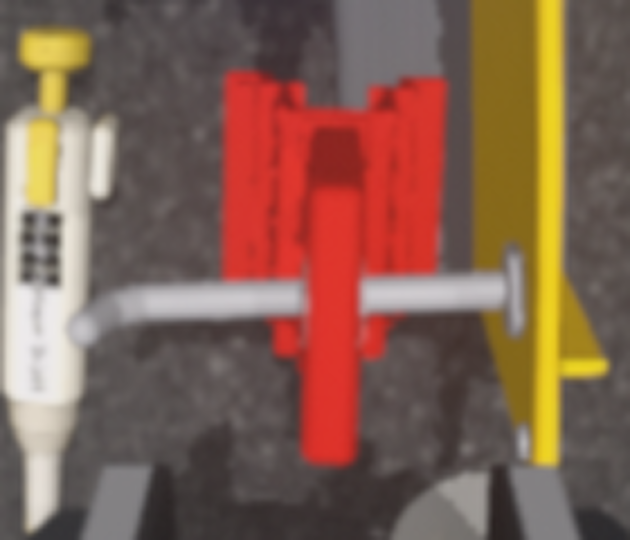

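Crop: the bar sits on the hook rod, its centre at about (333,295), with the hook tip at left (85,325). Handle centre (0.488,0.220), top 0.149, bar yaw about 95.5°. I grip it 20 mm left of centre so the fingers clear the rod.

Emit:
{"name": "carry_out", "arguments": {"plan": [[[0.001,-0.008,-0.03,0,0,-0.02,0.4],[0.001,-0.008,-0.065,0,0,-0.02,0.4],[0.001,-0.008,-0.1,0,0,-0.02,0.4],[0.001,-0.008,-0.12,0,0,-0.02,0.4],[0.001,-0.008,-0.12,0,0,-0.02,0.4]]]}}

```text
time_s: 8.27
eef_pos: [0.4827, 0.2376, 0.1662]
eef_rot: [-0.002, 0.671, 0.741, -0.004]
wrist_force: [-0.2, 0.1, -0.4]
opening: 0.399
grasp_force: 0.0
```

Emit:
{"name": "carry_out", "arguments": {"plan": [[[0,0,-0.015,0,0,0,0.4],[0,0,-0.03,0,0,0,0.4],[0,0,-0.045,0,0,0,0.4],[0,0,-0.05,0,0,0,0.4],[0,0,-0.05,0,0,0,0.4]]]}}

```text
time_s: 8.68
eef_pos: [0.486, 0.2392, 0.1213]
eef_rot: [-0.0, 0.671, 0.742, -0.0]
wrist_force: [0.4, -0.1, 0.9]
opening: 0.404
grasp_force: 0.0
```

Emit:
{"name": "carry_out", "arguments": {"plan": [[[0,0,0,0,0,0,0.2],[0,0,0,0,0,0,0],[0,0,0,0,0,0,0],[0,0,0,0,0,0,0],[0,0,0,0,0,0,0]]]}}

```text
time_s: 9.1
eef_pos: [0.4872, 0.2401, 0.1228]
eef_rot: [0.001, 0.67, 0.742, 0.001]
wrist_force: [0.1, -1.6, 6.5]
opening: 0.125
grasp_force: 62.2
```

Gripped: opening 0.125 at 62 N. I lift straight up.

Emit:
{"name": "carry_out", "arguments": {"plan": [[[0,0,0.01,0,0,0,0],[0,0,0.025,0,0,0,0],[0,0,0.045,0,0,0,0],[0,0,0.065,0,0,0,0],[0,0,0.09,0,0,0,0]]]}}

```text
time_s: 9.52
eef_pos: [0.4801, 0.2362, 0.2015]
eef_rot: [-0.004, 0.671, 0.742, -0.009]
wrist_force: [-1.3, -0.3, -2.0]
opening: 0.01
grasp_force: 0.0
```

Emit:
{"name": "carry_out", "arguments": {"plan": [[[0,0,0.025,0,0,0,0],[0,0,0.055,0,0,0,0],[0,0,0.08,0,0,0,0],[0,0,0.1,0,0,0,0],[0,0,0.11,0,0,0,0]]]}}

```text
time_s: 9.93
eef_pos: [0.4867, 0.2405, 0.3251]
eef_rot: [0.001, 0.67, 0.742, 0.002]
wrist_force: [-0.2, 0.1, 0.5]
opening: -0.001
grasp_force: 0.0
```

```bash
python3 - <<'E'
from h import *
c=snap('wrist','w6');o=get_obs();print(o['time_s'],o['eef_pos'].round(4),o['eef_rot'].round(4),o['opening'],o['wrist_force'].round(1),o['q'].round(2))
E
```

```text
9.9833 [0.4871 0.2405 0.3258] [0.0017 0.67   0.7423 0.0027] 0.0013777166787623198 [-0.2  0.5  1.1] [0.24 0.04 1.57 0.   1.52 0.14]
```

View pics/w6.png

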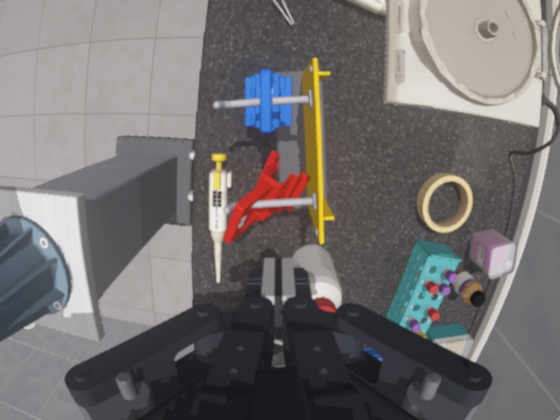

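The grasp slipped and the lock is still on its hook but skewed (px 265,195). I look closer.

```bash
python3 - <<'E'
from h import *
w=snap('wrist','w7');s=snap('scene','s7')
a=cv2.resize(w['pixels'][135:255,200:340,::-1],(560,480),interpolation=cv2.INTER_CUBIC)
b=cv2.resize(s['pixels'][160:240,240:310,::-1],(240,274),interpolation=cv2.INTER_CUBIC)
im=np.zeros((480,800,3),np.uint8);im[:,:560]=a;im[:274,560:]=b;cv2.imwrite('pics/w7c.png',im)
o=get_obs();print(o['time_s'],o['eef_pos'].round(4))
c=w;P=fcloud(c);h=cv2.cvtColor(c['pixels'],cv2.COLOR_RGB2HSV).astype(int);H,S,V=h[...,0],h[...,1],h[...,2]
m=((H<7)|(H>173))&(S>150)&(V>60)&(abs(P[...,0]-.48)<.09)&(abs(P[...,1]-.22)<.09)&(P[...,2]>.02)&(P[...,2]<.2)
Q=P[m];print(len(Q),Q.min(0).round(3),Q.max(0).round(3))
for lo in np.arange(.03,.2,.015):
    q=Q[(Q[:,2]>=lo)&(Q[:,2]<lo+.015)]
    if len(q)>8:
        r=cv2.minAreaRect((q[:,:2]*1000).astype(np.float32));print(round(lo,3),len(q),np.round(r[0],0),np.round(r[1],0),round(r[2]))
np.save('pics/Q7.npy',Q)
E
```

```text
10.0833 [0.4859 0.2402 0.3215]
2279 [0.433 0.165 0.032] [0.521 0.264 0.155]
0.03 21 [459. 223.] [29.  2.] 75
0.045 156 [487. 225.] [33. 84.] 27
0.06 378 [487. 221.] [65. 54.] 69
0.075 466 [477. 217.] [78. 41.] 64
0.09 358 [472. 210.] [73. 33.] 75
0.105 186 [462. 208.] [75. 22.] 60
0.12 241 [451. 199.] [73. 16.] 67
0.135 354 [448. 202.] [55. 15.] 67
0.15 119 [451. 213.] [15. 11.] 71
```

View pics/w7c.png

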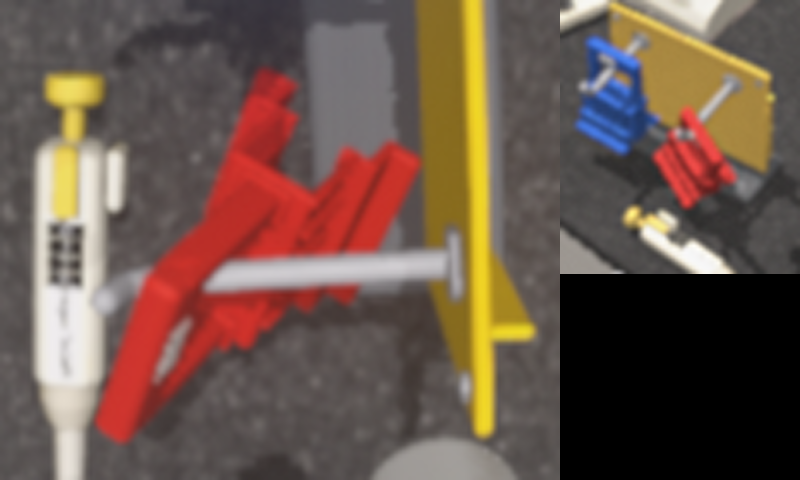

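The lock hangs tilted near the hook's upturned end and may still be swinging. I let it settle and re-measure.

Emit:
{"name": "carry_out", "arguments": {"plan": [[[0,0,0,0,0,0,0.4],[0,0,0,0,0,0,0.4],[0,0,0,0,0,0,0.4],[0,0,0,0,0,0,0.4],[0,0,0,0,0,0,0.4]]]}}

```text
time_s: 10.5
eef_pos: [0.4857, 0.24, 0.3204]
eef_rot: [-0.0, 0.67, 0.742, -0.001]
wrist_force: [0.1, -0.3, 0.6]
opening: 0.403
grasp_force: 0.0
```

Emit:
{"name": "carry_out", "arguments": {"plan": [[[0,0,0,0,0,0,0.4],[0,0,0,0,0,0,0.4],[0,0,0,0,0,0,0.4],[0,0,0,0,0,0,0.4],[0,0,0,0,0,0,0.4]]]}}

```text
time_s: 10.92
eef_pos: [0.4859, 0.2401, 0.3212]
eef_rot: [0.0, 0.67, 0.742, 0.0]
wrist_force: [-0.5, 0.2, -0.2]
opening: 0.4
grasp_force: 0.0
```

Emit:
{"name": "carry_out", "arguments": {"plan": [[[0,0,0,0,0,0,0.4],[0,0,0,0,0,0,0.4],[0,0,0,0,0,0,0.4],[0,0,0,0,0,0,0.4],[0,0,0,0,0,0,0.4]]]}}

```text
time_s: 11.33
eef_pos: [0.4859, 0.2401, 0.3211]
eef_rot: [0.0, 0.67, 0.742, 0.0]
wrist_force: [0.8, 0.1, 0.1]
opening: 0.404
grasp_force: 0.0
```

```bash
cat > bar.py <<'E'
from h import *
import sys
c=snap('wrist',sys.argv[1]);o=get_obs();print(o['time_s'],o['eef_pos'].round(4))
P=fcloud(c);h=cv2.cvtColor(c['pixels'],cv2.COLOR_RGB2HSV).astype(int);H,S,V=h[...,0],h[...,1],h[...,2]
m=((H<7)|(H>173))&(S>150)&(V>60)&(abs(P[...,0]-.48)<.09)&(abs(P[...,1]-.22)<.09)&(P[...,2]>.02)&(P[...,2]<.2)
Q=P[m];print(len(Q),Q.min(0).round(3),Q.max(0).round(3))
for lo in np.arange(.03,.2,.015):
    q=Q[(Q[:,2]>=lo)&(Q[:,2]<lo+.015)]
    if len(q)>8:
        r=cv2.minAreaRect((q[:,:2]*1000).astype(np.float32));print(round(lo,3),len(q),np.round(r[0],1),np.round(r[1],1),round(r[2]))
cv2.imwrite(f'pics/{sys.argv[1]}c.png',cv2.resize(c['pixels'][125:275,200:340,::-1],None,fx=4,fy=4,interpolation=cv2.INTER_CUBIC))
E
python3 bar.py w8
```

```text
11.3833 [0.4859 0.24   0.3211]
2247 [0.418 0.161 0.032] [0.483 0.266 0.152]
0.03 210 [453.1 217.6] [58.1 36.5] 7
0.045 405 [450.5 230.7] [59.3 64.6] 9
0.06 278 [453.8 222.3] [45.3 80.3] 8
0.075 305 [453.3 216.7] [30.9 75.1] 8
0.09 318 [451.5 233.4] [30.5 27.2] 8
0.105 108 [462.6 202. ] [11.3 73.2] 18
0.12 246 [458.7 195.5] [11.5 69.4] 9
0.135 350 [457.8 200.8] [11.  44.6] 8
0.15 27 [456.  212.6] [8.  5.5] 40
```

It has settled about 30 mm further out on the hook, leaning on one leg. I now see the cause: the closed handle window only allows about 32 mm of lift before the hood meets the rod. So I must lift about 26 mm and then pull out along the hook. I fit the tilted bar numerically.

```bash
python3 - <<'E'
from h import *
c=load('w8');P=fcloud(c);h=cv2.cvtColor(c['pixels'],cv2.COLOR_RGB2HSV).astype(int);H,S,V=h[...,0],h[...,1],h[...,2]
m=((H<7)|(H>173))&(S>150)&(V>60)&(abs(P[...,0]-.48)<.09)&(abs(P[...,1]-.22)<.09)&(P[...,2]>.1)&(P[...,2]<.2)
Q=P[m]
a=np.deg2rad(8);ex=np.array([np.cos(a),np.sin(a)]);ey=np.array([-ex[1],ex[0]])
y=Q[:,:2]@ey;x=Q[:,:2]@ex
for lo in np.arange(y.min(),y.max(),.006):
    k=(y>=lo)&(y<lo+.006)
    if k.sum()>5: print((lo+.003).round(4),k.sum(),'z',np.percentile(Q[k,2],[5,50,95]).round(4),'x',np.percentile(x[k],[5,50,95]).round(4))
for nm in('s','t'):
    c=snap('scene' if nm=='s' else 'top',nm+'8');P=cloud(c);h=cv2.cvtColor(c['pixels'],cv2.COLOR_RGB2HSV).astype(int);H,S,V=h[...,0],h[...,1],h[...,2]
    m=((H<6)|(H>174))&(S>150)&(V>80)&(abs(P[...,0]-.46)<.05)&(abs(P[...,1]-.2)<.06)&(P[...,2]>.115)&(P[...,2]<.17)
    Q=P[m];print(nm,len(Q));r=cv2.minAreaRect((Q[:,:2]*1000).astype(np.float32));print(np.round(r[0],1),np.round(r[1],1),r[2])
    k=np.polyfit(Q[:,1],Q[:,2],1);print('z(y)',k,Q.max(0).round(3))
E
```

```text
0.0981 43 z [0.1175 0.1265 0.1284] x [0.4775 0.4832 0.4876]
0.1041 43 z [0.1156 0.1295 0.1314] x [0.4771 0.4829 0.4871]
0.1101 46 z [0.1211 0.1325 0.1339] x [0.4773 0.483  0.487 ]
0.1161 40 z [0.1332 0.1352 0.1382] x [0.4773 0.4824 0.487 ]
0.1221 40 z [0.1369 0.139  0.141 ] x [0.477  0.4821 0.4864]
0.1281 42 z [0.1396 0.1416 0.1433] x [0.4766 0.4813 0.4861]
0.1341 48 z [0.1422 0.1444 0.1462] x [0.4766 0.4815 0.4862]
0.1401 51 z [0.1385 0.1472 0.149 ] x [0.477  0.4829 0.4867]
0.1461 66 z [0.1451 0.1499 0.1513] x [0.4766 0.4819 0.4866]
0.1521 86 z [0.1377 0.1443 0.1497] x [0.4769 0.4815 0.4857]
0.1581 89 z [0.1255 0.1314 0.1375] x [0.4757 0.4811 0.4859]
0.1641 86 z [0.1125 0.1187 0.1259] x [0.4755 0.4806 0.4854]
0.1701 81 z [0.1008 0.1065 0.1121] x [0.4744 0.4801 0.4858]
0.1761 16 z [0.1001 0.1007 0.1012] x [0.4751 0.4795 0.485 ]
s 65
[457.9 188.4] [14.4 57.2] 11.136616706848145
z(y) [0.43780018 0.05497491] [0.466 0.216 0.155]
t 35
[462.9 177.9] [12.2 32.1] 8.326501846313477
z(y) [0.34063062 0.07130337] [0.469 0.194 0.144]
```

```bash
python3 - <<'E'
from h import *
for f,fn in(('t8',cloud),('s8',cloud),('w8',fcloud)):
    P=fn(load(f));k=(P[...,2]>.09)&(P[...,2]<.21)&(abs(P[...,0]-.5)<.13)&(P[...,1]<.165)&(P[...,1]>.03)
    Q=P[k]
    for lo in np.arange(.09,.21,.03):
        q=Q[(Q[:,2]>=lo)&(Q[:,2]<lo+.03)]
        if len(q)>5: print(f,round(lo,2),len(q),np.percentile(q,[3,50,97],0).round(3).tolist())
E
```

```text
t8 0.09 117 [[0.525, 0.058, 0.092], [0.539, 0.087, 0.111], [0.572, 0.119, 0.119]]
t8 0.12 76 [[0.53, 0.067, 0.12], [0.546, 0.092, 0.129], [0.572, 0.116, 0.149]]
t8 0.15 58 [[0.488, 0.069, 0.151], [0.556, 0.086, 0.154], [0.572, 0.104, 0.173]]
t8 0.18 27 [[0.496, 0.071, 0.18], [0.527, 0.078, 0.191], [0.549, 0.085, 0.198]]
s8 0.09 160 [[0.523, 0.053, 0.091], [0.535, 0.069, 0.11], [0.573, 0.109, 0.119]]
s8 0.12 104 [[0.459, 0.064, 0.12], [0.541, 0.077, 0.129], [0.566, 0.16, 0.15]]
s8 0.15 71 [[0.488, 0.066, 0.151], [0.551, 0.079, 0.153], [0.57, 0.098, 0.178]]
s8 0.18 23 [[0.499, 0.069, 0.181], [0.522, 0.075, 0.19], [0.547, 0.08, 0.195]]
w8 0.09 436 [[0.525, 0.071, 0.092], [0.533, 0.1, 0.11], [0.541, 0.115, 0.119]]
w8 0.12 212 [[0.461, 0.077, 0.121], [0.538, 0.094, 0.131], [0.543, 0.164, 0.15]]
w8 0.15 155 [[0.484, 0.069, 0.15], [0.54, 0.074, 0.153], [0.548, 0.093, 0.179]]
w8 0.18 218 [[0.503, 0.072, 0.181], [0.527, 0.079, 0.19], [0.549, 0.085, 0.193]]
```

Wash bottle spout is about 90 mm from the tilted tool path, so it is clear. I tilt the tool 26° to match the bar and approach along the tool axis.

Emit:
{"name": "carry_out", "arguments": {"plan": [[[-0.005,-0.02,-0.02,0.09,0.012,0.013,0.4],[-0.01,-0.04,-0.05,0.18,0.024,0.026,0.4],[-0.015,-0.06,-0.08,0.27,0.037,0.038,0.4],[-0.02,-0.075,-0.105,0.36,0.049,0.051,0.4],[-0.021,-0.086,-0.12,0.45,0.061,0.064,0.4]]]}}

```text
time_s: 11.9
eef_pos: [0.4633, 0.1533, 0.1993]
eef_rot: [-0.174, 0.629, 0.744, 0.147]
wrist_force: [0.7, 0.2, -0.4]
opening: 0.397
grasp_force: 0.0
```

Emit:
{"name": "carry_out", "arguments": {"plan": [[[0,0,0,0,0,0,0.4],[-0.001,0.01,-0.02,0,0,0,0.4],[-0.003,0.02,-0.041,0,0,0,0.4],[-0.004,0.027,-0.055,0,0,0,0.4],[-0.004,0.027,-0.055,0,0,0,0.4]]]}}

```text
time_s: 12.32
eef_pos: [0.4588, 0.1823, 0.144]
eef_rot: [-0.174, 0.629, 0.744, 0.144]
wrist_force: [-0.7, 0.1, -0.5]
opening: 0.398
grasp_force: 0.0
```

```bash
python3 bar.py w9; python3 - <<'E'
from h import *
from scipy.spatial.transform import Rotation as R
o=get_obs();r=R.from_quat(np.roll(o['eef_rot'],-1)).as_matrix();print(r.round(3),o['eef_pos'].round(4),(o['eef_pos']-.019*r[:,2]).round(4))
c=load('w9');P=fcloud(c);h=cv2.cvtColor(c['pixels'],cv2.COLOR_RGB2HSV).astype(int);H,S,V=h[...,0],h[...,1],h[...,2]
m=((H<7)|(H>173))&(S>150)&(V>60)&(abs(P[...,0]-.46)<.03)&(abs(P[...,1]-.2)<.06)&(P[...,2]>.1)&(P[...,2]<.16)
L=(P[m]-o['eef_pos'])@r   # tool coords
L=L[np.abs(L[:,1])<.02]
for lo in np.arange(-.04,.05,.008):
    k=(L[:,0]>=lo)&(L[:,0]<lo+.008)
    if k.sum()>5: print(round(lo+.004,3),k.sum(),'ty',np.percentile(L[k,1],[3,50,97]).round(4),'tz',np.percentile(L[k,2],[5,50]).round(4))
E
```

```text
12.3667 [0.4599 0.1819 0.1455]
6236 [0.419 0.159 0.03 ] [0.486 0.266 0.152]
0.03 349 [455.2 216.8] [59.1 35.8] 9
0.045 1063 [452.4 230.9] [59.7 63.3] 9
0.06 657 [453.8 223.2] [41.5 75.1] 9
0.075 570 [453.7 221.5] [31.8 64.8] 8
0.09 845 [451.6 234.8] [30.3 23.6] 8
0.105 113 [452.2 232.1] [11.9  8. ] 7
0.12 879 [452.3 193.4] [24.  69.9] 9
0.135 1641 [457.5 200.2] [12.  45.6] 10
0.15 119 [455.1 212. ] [9.2 7.6] 21
[[-0.15   0.986 -0.076]
 [ 0.886  0.168  0.432]
 [ 0.439 -0.003 -0.899]] [0.4599 0.1819 0.1455] [0.4614 0.1736 0.1626]
-0.028 133 ty [-0.0049  0.0001  0.0056] tz [0.0076 0.0086]
-0.02 253 ty [-0.0049  0.0006  0.006 ] tz [0.0075 0.0085]
-0.012 268 ty [-0.0048  0.0005  0.0059] tz [0.0077 0.0087]
-0.004 294 ty [-0.0047  0.0005  0.0058] tz [0.0076 0.0087]
0.004 299 ty [-0.0046  0.0005  0.0056] tz [0.0079 0.0089]
0.012 312 ty [-0.0046  0.0005  0.0055] tz [0.008 0.009]
0.02 364 ty [-0.005   0.0004  0.0064] tz [0.0079 0.0091]
0.028 659 ty [-0.0047  0.0008  0.0062] tz [0.0084 0.0106]
0.036 232 ty [-0.0036  0.0005  0.005 ] tz [0.0111 0.0229]
```

The bar is well aligned in the tool frame, so I advance about 37 mm and close.

Emit:
{"name": "carry_out", "arguments": {"plan": [[[-0.001,0.005,-0.012,0,0,0,0.4],[-0.002,0.01,-0.024,0,0,0,0.4],[-0.003,0.0145,-0.0345,0,0,0,0.4],[-0.003,0.0145,-0.0345,0,0,0,0.4],[-0.003,0.0145,-0.0345,0,0,0,0.2]]]}}

```text
time_s: 12.78
eef_pos: [0.458, 0.1957, 0.112]
eef_rot: [-0.172, 0.629, 0.744, 0.145]
wrist_force: [-0.3, -0.3, -0.3]
opening: 0.274
grasp_force: 0.0
```

Emit:
{"name": "carry_out", "arguments": {"plan": [[[0,0,0,0,0,0,0.1],[0,0,0,0,0,0,0],[0,0,0,0,0,0,0],[0,0,0,0,0,0,0],[0,0,0,0,0,0,0]]]}}

```text
time_s: 13.2
eef_pos: [0.4586, 0.1954, 0.1124]
eef_rot: [-0.171, 0.629, 0.744, 0.146]
wrist_force: [-0.5, -1.0, 5.6]
opening: 0.126
grasp_force: 61.7
```

Emit:
{"name": "carry_out", "arguments": {"plan": [[[-0.0002,0.0014,0.003,-0.045,-0.0076,0,0],[-0.0005,0.0028,0.006,-0.09,-0.0153,0,0],[-0.0007,0.0043,0.009,-0.134,-0.023,0,0],[-0.001,0.0057,0.012,-0.179,-0.0305,0,0],[-0.0012,0.007,0.0155,-0.224,-0.038,0,0]]]}}

```text
time_s: 13.62
eef_pos: [0.4569, 0.2017, 0.1268]
eef_rot: [-0.085, 0.642, 0.759, 0.072]
wrist_force: [0.9, -1.5, -1.9]
opening: 0.129
grasp_force: 62.1
```

Emit:
{"name": "carry_out", "arguments": {"plan": [[[-0.0002,0.0014,0.003,-0.045,-0.0076,0,0],[-0.0005,0.0028,0.006,-0.09,-0.0153,0,0],[-0.0007,0.0043,0.009,-0.134,-0.023,0,0],[-0.001,0.0057,0.012,-0.179,-0.0305,0,0],[-0.0012,0.007,0.0155,-0.224,-0.038,0,0]]]}}

```text
time_s: 14.03
eef_pos: [0.4552, 0.2094, 0.1424]
eef_rot: [0.001, 0.646, 0.764, -0.001]
wrist_force: [-0.2, 0.7, -2.2]
opening: 0.131
grasp_force: 60.7
```

```bash
cat > held.py <<'E'
from h import *
import sys
from scipy.spatial.transform import Rotation as R
c=snap('wrist',sys.argv[1]);o=get_obs();r=R.from_quat(np.roll(o['eef_rot'],-1)).as_matrix()
print(o['time_s'],o['eef_pos'].round(4),o['eef_rot'].round(4),'tool y yaw',np.degrees(np.arctan2(r[1,1],r[0,1])).round(2),'tz',r[:,2].round(3),o['wrist_force'].round(1),o['opening'].round(3))
P=fcloud(c);h=cv2.cvtColor(c['pixels'],cv2.COLOR_RGB2HSV).astype(int);H,S,V=h[...,0],h[...,1],h[...,2]
m=((H<7)|(H>173))&(S>150)&(V>50)
L=(P-o['eef_pos'])@r
m&=(abs(L[...,0])<.06)&(abs(L[...,1])<.05)&(L[...,2]<.12)&(L[...,2]>-.03);Q=L[m];W=P[m]
print('tool-frame red',len(Q),Q.min(0).round(3),Q.max(0).round(3))
for lo in np.arange(-.02,.12,.012):
    q=Q[(Q[:,2]>=lo)&(Q[:,2]<lo+.012)]
    if len(q)>15:
        rr=cv2.minAreaRect((q[:,:2]*1000).astype(np.float32));print(' tz',round(lo,3),len(q),np.percentile(q[:,:2],[3,97],0).round(4).tolist(),np.round(rr[0],1),np.round(rr[1],1),round(rr[2],1))
E
python3 held.py w10
```

```text
Traceback (most recent call last):
  File "held.py", line 5, in <module>
    print(o['time_s'],o['eef_pos'].round(4),o['eef_rot'].round(4),'tool y yaw',np.degrees(np.arctan2(r[1,1],r[0,1])).round(2),'tz',r[:,2].round(3),o['wrist_force'].round(1),o['opening'].round(3))
                                                                                                                                                                             ^^^^^^^^^^^^^^^^^^
AttributeError: 'float' object has no attribute 'round'
```

```bash
sed -i "s/,o\['opening'\].round(3)/,round(o['opening'],3)/" held.py; python3 held.py w11
```

```text
14.1333 [0.4553 0.2106 0.1428] [6.000e-04 6.448e-01 7.644e-01 0.000e+00] tool y yaw 9.71 tz [ 0.001 -0.001 -1.   ] [-0.4 -0.7 -1.9] 0.131
tool-frame red 8517 [-0.027 -0.03  -0.03 ] [0.037 0.029 0.08 ]
 tz -0.02 265 [[0.033, -0.0061], [0.0349, 0.0051]] [33.5 -0.6] [12.   3.3] 88.0
 tz -0.008 190 [[0.0328, -0.006], [0.0347, 0.005]] [33.7 -0.6] [11.9  2.4] 87.9
 tz 0.004 156 [[0.0326, -0.006], [0.0345, 0.0049]] [33.4 -0.5] [ 2.4 11.9] 0.4
 tz 0.016 136 [[0.0065, -0.0061], [0.0343, 0.0093]] [20.2  1.1] [28.5 21.9] 2.0
 tz 0.028 1594 [[0.0024, -0.0144], [0.0365, 0.0133]] [18.4 -0.5] [37.5 31.7] 0.3
 tz 0.04 104 [[-0.0054, -0.0163], [0.0369, 0.0151]] [15.6 -0.6] [42.7 31.8] 0.3
 tz 0.052 772 [[-0.0126, -0.0206], [0.0363, 0.02]] [ 4.9 -0.5] [64.1 41.7] 0.1
 tz 0.064 380 [[-0.0191, -0.0278], [0.0362, 0.0271]] [ 6.6 -0.3] [58.5 60. ] 89.6
 tz 0.076 1490 [[-0.0191, -0.0295], [0.0355, 0.0289]] [ 5.  -0.4] [62.4 59.6] 0.2
```

The lock is held level and aligned: origin at tool x ≈ +7 mm, underside 80 mm below the TCP. I pull it out along the hook.

Emit:
{"name": "carry_out", "arguments": {"plan": [[[-0.015,-0.0025,0.001,0,0,0,0],[-0.035,-0.0055,0.001,0,0,0,0],[-0.055,-0.0087,0.001,0,0,0,0],[-0.075,-0.012,0.001,0,0,0,0],[-0.09,-0.014,0.001,0,0,0,0]]]}}

```text
time_s: 14.55
eef_pos: [0.3635, 0.195, 0.1427]
eef_rot: [-0.001, 0.646, 0.764, -0.0]
wrist_force: [0.4, -0.5, -1.7]
opening: 0.129
grasp_force: 60.9
```

```bash
python3 held.py w12
```

```text
14.6 [0.361  0.1949 0.1421] [-0.0019  0.6454  0.7638 -0.0015] tool y yaw 9.6 tz [-0.005  0.    -1.   ] [-1.7  1.9 -3.6] 0.132
tool-frame red 8847 [-0.027 -0.027 -0.03 ] [0.037 0.038 0.118]
 tz -0.02 261 [[0.0328, -0.0038], [0.0348, 0.0074]] [33.6  1.7] [12.1  3.5] 86.1
 tz -0.008 190 [[0.0329, -0.0035], [0.0346, 0.0073]] [33.7  1.8] [11.9  2.7] 88.6
 tz 0.004 152 [[0.0327, -0.0036], [0.0344, 0.0074]] [33.5  2. ] [ 2.3 11.8] 2.1
 tz 0.016 127 [[0.0325, -0.0036], [0.0342, 0.0074]] [33.1  1.9] [12.   2.6] 88.2
 tz 0.028 1806 [[-0.0053, -0.0119], [0.0364, 0.016]] [15.2  2. ] [44.4 32. ] 1.2
 tz 0.04 114 [[-0.0052, -0.0138], [0.0371, 0.0177]] [15.9  2. ] [42.6 31.9] 0.0
 tz 0.052 964 [[-0.0211, -0.018], [0.0362, 0.0226]] [5.4 2.2] [63.3 41.7] 0.1
 tz 0.064 457 [[-0.0242, -0.0253], [0.0363, 0.0306]] [5.3 2.6] [62.3 57.6] 0.5
 tz 0.076 1312 [[-0.0236, -0.0262], [0.0351, 0.0312]] [5.  2.6] [62.9 59.2] 0.5
```

Clear of the hook. I raise, swing, and rotate toward the slide mouth.

Emit:
{"name": "carry_out", "arguments": {"plan": [[[0,-0.005,0.02,0,0,0,0],[0,-0.015,0.045,0,0,-0.05,0],[0,-0.03,0.07,0,0,-0.1,0],[0.005,-0.045,0.09,0,0,-0.15,0],[0.005,-0.06,0.1,0,0,-0.2,0]]]}}

```text
time_s: 15.02
eef_pos: [0.3724, 0.1349, 0.2462]
eef_rot: [0.001, 0.719, 0.695, 0.002]
wrist_force: [0.4, 0.5, -2.0]
opening: 0.125
grasp_force: 61.0
```

Emit:
{"name": "carry_out", "arguments": {"plan": [[[0.005,-0.03,0,0,0,-0.09,0],[0.01,-0.065,0,0,0,-0.18,0],[0.015,-0.1,0,0,0,-0.27,0],[0.02,-0.135,0,0,0,-0.36,0],[0.025,-0.17,0,0,0,-0.45,0]]]}}

```text
time_s: 15.43
eef_pos: [0.3955, -0.0363, 0.2434]
eef_rot: [-0.0, 0.857, 0.516, 0.001]
wrist_force: [1.4, 0.1, -2.1]
opening: 0.129
grasp_force: 60.9
```

Emit:
{"name": "carry_out", "arguments": {"plan": [[[0.005,-0.035,0,0,0,-0.1,0],[0.01,-0.07,0,0,0,-0.2,0],[0.015,-0.105,0,0,0,-0.3,0],[0.02,-0.14,0,0,0,-0.4,0],[0.025,-0.165,0,0,0,-0.46,0]]]}}

```text
time_s: 15.85
eef_pos: [0.4203, -0.2028, 0.2432]
eef_rot: [0.0, 0.952, 0.306, 0.0]
wrist_force: [0.6, 0.9, -2.6]
opening: 0.128
grasp_force: 60.9
```

Emit:
{"name": "carry_out", "arguments": {"plan": [[[0.008,-0.02,0,0,0,0,0],[0.017,-0.04,0,0,0,0,0],[0.025,-0.054,0,0,0,0,0],[0.025,-0.054,0,0,0,0,0],[0.025,-0.054,0,0,0,0,0]]]}}

```text
time_s: 16.27
eef_pos: [0.4452, -0.2541, 0.2427]
eef_rot: [-0.001, 0.951, 0.308, -0.0]
wrist_force: [-0.0, 1.1, -2.0]
opening: 0.128
grasp_force: 60.9
```

Emit:
{"name": "carry_out", "arguments": {"plan": [[[0,0,0,0,0,0,0],[0,0,0,0,0,0,0],[0,0,0,0,0,0,0],[0,0,0,0,0,0,0],[0,0,0,0,0,0,0]]]}}

```text
time_s: 16.68
eef_pos: [0.4455, -0.253, 0.2438]
eef_rot: [0.0, 0.951, 0.309, 0.0]
wrist_force: [0.5, -1.1, -1.2]
opening: 0.124
grasp_force: 60.9
```

```bash
python3 held.py w13; python3 reg.py w13
```

```text
16.7333 [ 0.4456 -0.2531  0.2438] [3.000e-04 9.510e-01 3.091e-01 0.000e+00] tool y yaw -53.99 tz [ 0.    -0.001 -1.   ] [ 0.2 -0.  -1.5] 0.127
tool-frame red 8827 [-0.028 -0.03  -0.03 ] [0.037 0.03  0.079]
 tz -0.02 266 [[0.0325, -0.0059], [0.0347, 0.0053]] [33.3 -0.3] [12.   3.2] 88.4
 tz -0.008 191 [[0.0326, -0.0059], [0.0345, 0.0052]] [22.6 -2.8] [18.9 24.1] 88.9
 tz 0.004 157 [[0.0326, -0.0057], [0.0342, 0.0053]] [33.3 -0.3] [11.8  2.1] 89.2
 tz 0.016 128 [[0.0323, -0.0056], [0.0342, 0.0053]] [33.1 -0.2] [ 2.3 11.8] 1.0
 tz 0.028 1772 [[-0.0054, -0.0141], [0.0361, 0.0137]] [15.  -0.2] [44.4 31.7] 0.3
 tz 0.04 78 [[-0.0055, -0.016], [0.0365, 0.0156]] [15.5 -0.3] [31.8 42.4] 89.8
 tz 0.052 673 [[-0.0231, -0.0203], [0.0354, 0.0204]] [ 4.8 -0.1] [63.  41.6] 0.0
 tz 0.064 438 [[-0.0195, -0.0236], [0.036, 0.0254]] [5.2 0.6] [62.1 57.1] 0.4
 tz 0.076 1696 [[-0.0247, -0.0289], [0.0348, 0.0294]] [4.3 0.1] [63.9 59.7] 0.1
mark 20 [ 0.5363 -0.1904  0.05  ] depth z 0.0539
knob rect 637 ((506.0330505371094, -211.91448974609375), (43.48944091796875, 11.688492774963379), 36.17356491088867) depth z 0.0913 [ 0.506  -0.2124  0.0913]
white 114 [ 0.5131 -0.2063  0.092 ]
edge mids [[488.5, -224.6999969482422], [509.5, -216.60000610351562], [523.5999755859375, -199.10000610351562], [502.6000061035156, -207.1999969482422]]
plate ((494.17724609375, -221.031005859375), (116.86416625976562, 78.87467193603516), 36.171714782714844) 5477 depth 0.0496
```

Knob and slide both read 36.17° and the tool is at 36.0°. I correct by 2.2 mm sideways and lower onto the plate.

Emit:
{"name": "carry_out", "arguments": {"plan": [[[0.0013,-0.0018,-0.025,0,0,0.002,0],[0.0013,-0.0018,-0.055,0,0,0.002,0],[0.0013,-0.0018,-0.085,0,0,0.002,0],[0.0013,-0.0018,-0.105,0,0,0.002,0],[0.0013,-0.0018,-0.109,0,0,0.002,0]]]}}

```text
time_s: 17.15
eef_pos: [0.4452, -0.2542, 0.1322]
eef_rot: [-0.002, 0.951, 0.31, -0.002]
wrist_force: [-2.1, 1.0, 6.7]
opening: 0.128
grasp_force: 62.0
```

Emit:
{"name": "carry_out", "arguments": {"plan": [[[0,0,0,0,0,0,0],[0,0,0,0,0,0,0],[0,0,-0.001,0,0,0,0],[0,0,-0.002,0,0,0,0],[0,0,-0.003,0,0,0,0]]]}}

```text
time_s: 17.57
eef_pos: [0.4472, -0.2555, 0.1322]
eef_rot: [0.001, 0.951, 0.31, 0.0]
wrist_force: [-1.2, -0.6, 1.7]
opening: 0.131
grasp_force: 61.5
```

```bash
python3 held.py w14;python3 reg.py w14
```

```text
17.6167 [ 0.4472 -0.2556  0.1322] [9.000e-04 9.508e-01 3.099e-01 1.000e-04] tool y yaw -53.9 tz [ 0.001 -0.002 -1.   ] [-0.2  0.3 -0.5] 0.126
tool-frame red 8765 [-0.028 -0.03  -0.03 ] [0.037 0.03  0.08 ]
 tz -0.02 263 [[0.0324, -0.0059], [0.0347, 0.0054]] [33.2 -0.5] [12.1  3.7] 86.3
 tz -0.008 199 [[0.0326, -0.006], [0.0345, 0.0053]] [22.5 -2.9] [18.9 24.5] 88.2
 tz 0.004 153 [[0.0327, -0.0059], [0.0343, 0.0051]] [33.3 -0.4] [11.9  2.4] 89.0
 tz 0.016 127 [[0.0324, -0.0057], [0.0342, 0.0051]] [33.3 -0.2] [ 2.2 11.7] 1.6
 tz 0.028 1784 [[-0.0052, -0.0142], [0.0363, 0.0136]] [15.1 -0.3] [44.5 31.7] 0.5
 tz 0.04 72 [[-0.0054, -0.0161], [0.0361, 0.0155]] [15.6 -0.3] [31.9 42.1] 90.0
 tz 0.052 685 [[-0.0237, -0.0204], [0.0356, 0.0203]] [ 4.8 -0.1] [63.6 41.5] 0.1
 tz 0.064 430 [[-0.0217, -0.0225], [0.0361, 0.0259]] [5.  0.4] [62.7 56.4] 0.1
 tz 0.076 1614 [[-0.0248, -0.029], [0.0343, 0.0287]] [4. 0.] [63.3 59.7] 0.1
mark 894 [ 0.4726 -0.2305  0.05  ] depth z 0.0557
knob rect 1614 ((498.3570861816406, -216.1021270751953), (62.0747184753418, 16.847126007080078), 27.915035247802734) depth z 0.0912 [ 0.5062 -0.2119  0.0912]
white 280 [ 0.5148 -0.2053  0.092 ]
edge mids [[470.8999938964844, -230.60000610351562], [502.29998779296875, -223.5], [525.7999877929688, -201.60000610351562], [494.3999938964844, -208.6999969482422]]
plate ((486.86785888671875, -226.2938995361328), (135.94647216796875, 79.17713928222656), 35.734657287597656) 9758 depth 0.0495
```

Emit:
{"name": "carry_out", "arguments": {"plan": [[[0,0,-0.0005,0,0,0,0],[0,0,-0.001,0,0,0,0],[0,0,-0.0015,0,0,0,0],[0,0,-0.0015,0,0,0,0],[0,0,-0.0015,0,0,0,0]]]}}

```text
time_s: 18.03
eef_pos: [0.4473, -0.256, 0.132]
eef_rot: [0.001, 0.951, 0.31, 0.0]
wrist_force: [-3.9, 0.2, 11.4]
opening: 0.127
grasp_force: 62.9
```

```bash
python3 - <<'E'
from h import *
o=get_obs();print(o['eef_pos'].round(4),o['wrist_force'].round(1),o['torque'].round(2))
E
```

```text
[ 0.4473 -0.256   0.132 ] [-3.9  0.2 11.4] [0.43 0.7  0.08]
```

Seated on the plate at 11 N. I ease off slightly, trim 0.8 mm sideways, and slide in.

Emit:
{"name": "carry_out", "arguments": {"plan": [[[-0.0005,0.0007,0.0008,0,0,0,0],[0.0036,0.0036,0.0008,0,0,0,0],[0.0084,0.0072,0.0008,0,0,0,0],[0.0133,0.0107,0.0008,0,0,0,0],[0.0173,0.0137,0.0008,0,0,0,0]]]}}

```text
time_s: 18.45
eef_pos: [0.4651, -0.2424, 0.1322]
eef_rot: [0.002, 0.951, 0.31, 0.0]
wrist_force: [-2.8, -2.6, 5.9]
opening: 0.126
grasp_force: 62.2
```

```bash
python3 held.py w15 | head -1
```

```text
18.5 [ 0.4657 -0.2418  0.1322] [1.400e-03 9.508e-01 3.099e-01 6.000e-04] tool y yaw -53.89 tz [ 0.002 -0.002 -1.   ] [-1.3 -0.9  5.2] 0.121
```

Emit:
{"name": "carry_out", "arguments": {"plan": [[[0.0032,0.0023,0,0,0,0,0],[0.0065,0.0047,0,0,0,0,0],[0.0097,0.007,0,0,0,0,0],[0.013,0.0094,0,0,0,0,0],[0.0162,0.0118,0,0,0,0,0]]]}}

```text
time_s: 18.92
eef_pos: [0.4813, -0.2305, 0.1321]
eef_rot: [0.001, 0.951, 0.31, 0.0]
wrist_force: [-1.4, -2.0, 6.5]
opening: 0.128
grasp_force: 62.1
```

```bash
python3 held.py w16 | head -1
```

```text
18.9667 [ 0.4818 -0.23    0.1321] [1.300e-03 9.508e-01 3.099e-01 6.000e-04] tool y yaw -53.9 tz [ 0.002 -0.002 -1.   ] [-0.1 -0.7  5.2] 0.128
```

Emit:
{"name": "carry_out", "arguments": {"plan": [[[0.0032,0.0023,0,0,0,0,0],[0.0065,0.0047,0,0,0,0,0],[0.0097,0.007,0,0,0,0,0],[0.013,0.0094,0,0,0,0,0],[0.0154,0.0112,0,0,0,0,0]]]}}

```text
time_s: 19.38
eef_pos: [0.4967, -0.2192, 0.1322]
eef_rot: [0.001, 0.951, 0.31, 0.0]
wrist_force: [-2.3, -2.1, 7.8]
opening: 0.127
grasp_force: 62.2
```

Emit:
{"name": "carry_out", "arguments": {"plan": [[[0.0016,0.0012,0,0,0,0,0],[0.0032,0.0023,0,0,0,0,0],[0.0049,0.0035,0,0,0,0,0],[0.0049,0.0035,0,0,0,0,0],[0.0049,0.0035,0,0,0,0,0]]]}}

```text
time_s: 19.8
eef_pos: [0.5008, -0.2164, 0.1324]
eef_rot: [0.002, 0.951, 0.31, -0.001]
wrist_force: [-5.5, -3.0, 10.0]
opening: 0.126
grasp_force: 62.6
```

```bash
python3 held.py w17 | head -1
```

```text
19.85 [ 0.5007 -0.2163  0.1324] [ 1.500e-03  9.508e-01  3.099e-01 -6.000e-04] tool y yaw -53.89 tz [-0.    -0.003 -1.   ] [-5.5 -3.3  9.7] 0.129
```

Emit:
{"name": "carry_out", "arguments": {"plan": [[[0.0008,0.0006,0,0,0,0,0],[0.0016,0.0012,0,0,0,0,0],[0.0024,0.0018,0,0,0,0,0],[0.0024,0.0018,0,0,0,0,0],[0.0024,0.0018,0,0,0,0,0]]]}}

```text
time_s: 20.27
eef_pos: [0.5024, -0.2154, 0.1329]
eef_rot: [0.002, 0.951, 0.31, -0.002]
wrist_force: [-9.7, -5.3, 13.4]
opening: 0.125
grasp_force: 63.4
```

```bash
python3 held.py w18 | head -1
```

```text
20.3167 [ 0.5024 -0.2154  0.1329] [ 0.002   0.9508  0.3099 -0.0016] tool y yaw -53.89 tz [-0.002 -0.005 -1.   ] [-9.7 -5.8 13.4] 0.132
```

```bash
python3 held.py w19; python3 - <<'E'
from h import *
c=load('w19');P=fcloud(c);h=cv2.cvtColor(c['pixels'],cv2.COLOR_RGB2HSV).astype(int);H,S,V=h[...,0],h[...,1],h[...,2]
A=np.array([.5053,-.2123]);a=np.deg2rad(36.1);u=np.array([np.cos(a),np.sin(a)]);n=np.array([-u[1],u[0]])
x=(P[...,:2]-A)@u;y=(P[...,:2]-A)@n;z=P[...,2]
red=((H<7)|(H>173))&(S>150)&(V>50)&(abs(y)<.04)&(abs(x)<.07)
for lo,hi in((.045,.056),(.056,.07),(.07,.09),(.09,.101),(.101,.13),(.13,.17)):
    k=red&(z>=lo)&(z<hi)
    if k.sum()>5: print('red z',lo,k.sum(),'x',np.percentile(x[k],[1,99]).round(4),'y',np.percentile(y[k],[1,99]).round(4))
pl=(S<60)&(V>100)&(abs(z-.05)<.004)&(abs(y)<.02)&(x>.02)&(x<.06);print('plate end x',np.percentile(x[pl],[1,50,99]).round(4),pl.sum())
k=red&(x>.0)&(abs(y)<.01);hh,e=np.histogram(x[k&(z<.06)],bins=np.arange(.02,.05,.002));print(hh,e[:-1].round(3))
for yy in(-.026,-.02,.02,.026):
  k=red&(abs(y-yy)<.003)&(z<.12); print('flange y',yy,k.sum(),'x max',np.percentile(x[k],[1,99]).round(4) if k.sum() else 0,'z',np.median(z[k]).round(4) if k.sum() else 0)
E
```

```text
20.3667 [ 0.5024 -0.2154  0.1329] [ 0.002   0.9508  0.3099 -0.0015] tool y yaw -53.89 tz [-0.002 -0.005 -1.   ] [-9.3 -4.9 14. ] 0.125
tool-frame red 7521 [-0.029 -0.03  -0.03 ] [0.048 0.029 0.08 ]
 tz -0.02 251 [[0.0321, -0.006], [0.0344, 0.0053]] [33.  -0.4] [12.   3.4] 89.3
 tz -0.008 172 [[0.032, -0.006], [0.034, 0.0051]] [23.3 -5.6] [28.1 10.4] 31.1
 tz 0.004 23 [[0.0313, -0.0062], [0.0334, 0.0055]] [32.4 -0.3] [ 2.3 12. ] 0.6
 tz 0.028 1715 [[-0.006, -0.0142], [0.0348, 0.0135]] [13.3 -0.3] [44.6 31.4] 0.1
 tz 0.04 60 [[-0.0069, -0.0162], [0.0331, 0.0153]] [13.7 -0.5] [31.7 41.5] 89.8
 tz 0.052 546 [[-0.024, -0.0206], [0.0315, 0.02]] [ 3.  -0.4] [41.4 62.3] 89.8
 tz 0.064 536 [[-0.0264, -0.0267], [0.0339, 0.0257]] [ 3.1 -0.5] [57.5 62.7] 89.8
 tz 0.076 755 [[-0.027, -0.0284], [0.0439, 0.0275]] [ 9.4 -0.2] [76.6 58.4] 0.5
red z 0.045 497 x [-0.0303  0.0425] y [-0.0287  0.0278]
red z 0.056 1204 x [-0.0322  0.0296] y [-0.029   0.0278]
red z 0.07 177 x [-0.0311  0.0289] y [-0.0212  0.0195]
red z 0.09 1628 x [-0.0113  0.0309] y [-0.0156  0.0145]
red z 0.101 153 x [-0.0015  0.0297] y [-0.0121  0.0073]
red z 0.13 3886 x [-0.029   0.0302] y [-0.0061  0.0053]
plate end x [0.0205 0.0348 0.0453] 1616
[ 0  0  0  0  0  0  6 12 12 12 11  8  0  0] [0.02  0.022 0.024 0.026 0.028 0.03  0.032 0.034 0.036 0.038 0.04  0.042
 0.044 0.046]
flange y -0.026 317 x max [-0.0328  0.0279] z 0.056
flange y -0.02 492 x max [-0.0288  0.0296] z 0.0689
flange y 0.02 566 x max [-0.0319  0.0296] z 0.0683
flange y 0.026 221 x max [-0.0322  0.0272] z 0.0561
```

The base has stopped against something at x ≈ 0 (hood front about 29–30 mm) while the handle pitches slightly forward, so it is on the stops. I release and check how it sits.

Emit:
{"name": "carry_out", "arguments": {"plan": [[[-0.0008,-0.0006,0,0,0,0,0],[-0.0012,-0.0009,0,0,0,0,0],[-0.0012,-0.0009,0,0,0,0,0.1],[-0.0012,-0.0009,0,0,0,0,0.2],[-0.0012,-0.0009,0,0,0,0,0.35]]]}}

```text
time_s: 20.78
eef_pos: [0.502, -0.214, 0.131]
eef_rot: [0.0, 0.951, 0.31, 0.0]
wrist_force: [-0.1, 0.0, -0.3]
opening: 0.328
grasp_force: 0.0
```

Emit:
{"name": "carry_out", "arguments": {"plan": [[[0,0,0,0,0,0,0.35],[0,0,0.02,0,0,0,0.35],[0,0,0.05,0,0,0,0.35],[0,0,0.08,0,0,0,0.35],[0,0,0.1,0,0,0,0.35]]]}}

```text
time_s: 21.2
eef_pos: [0.5026, -0.2142, 0.2333]
eef_rot: [0.001, 0.951, 0.31, 0.001]
wrist_force: [1.1, -0.2, 0.5]
opening: 0.347
grasp_force: 0.0
```

Emit:
{"name": "carry_out", "arguments": {"plan": [[[0,0,0,0,0,0,0.35],[0,0,0,0,0,0,0.35],[0,0,0,0,0,0,0.35],[0,0,0,0,0,0,0.35],[0,0,0,0,0,0,0.35]]]}}

```text
time_s: 21.62
eef_pos: [0.5011, -0.2136, 0.2292]
eef_rot: [-0.001, 0.951, 0.31, -0.001]
wrist_force: [0.1, -0.4, -0.3]
opening: 0.348
grasp_force: 0.0
```

```bash
cat > home.py <<'E'
from h import *
import sys
c=snap('wrist',sys.argv[1]);o=get_obs();print(o['time_s'],o['eef_pos'].round(4),o['wrist_force'].round(1))
P=fcloud(c);h=cv2.cvtColor(c['pixels'],cv2.COLOR_RGB2HSV).astype(int);H,S,V=h[...,0],h[...,1],h[...,2]
A=np.array([.5053,-.2123]);a=np.deg2rad(36.1);u=np.array([np.cos(a),np.sin(a)]);n=np.array([-u[1],u[0]])
x=(P[...,:2]-A)@u;y=(P[...,:2]-A)@n;z=P[...,2]
red=((H<7)|(H>173))&(S>150)&(V>50)&(abs(y)<.04)&(abs(x)<.07)
for lo,hi in((.045,.052),(.052,.06),(.06,.07),(.07,.09),(.09,.101),(.101,.135),(.15,.17)):
    k=red&(z>=lo)&(z<hi)
    if k.sum()>5: print('red z',lo,k.sum(),'x',np.percentile(x[k],[1,99]).round(4),'y',np.percentile(y[k],[1,99]).round(4))
b=red&(z>.145);q=P[b];r=cv2.minAreaRect((q[:,:2]*1000).astype(np.float32));print('bar',np.round(r[0],1),np.round(r[1],1),r[2],'slope z/x',np.polyfit(x[b],z[b],1).round(4))
print('bar mid x,y',((np.array(r[0])/1000-A)@u).round(4),((np.array(r[0])/1000-A)@n).round(4))
t=red&(abs(z-.099)<.006);print('hood top slope',np.polyfit(x[t],z[t],1).round(4))
m=red&(z<.058)&(abs(y)<.008)&(x>.031);print('mark x',np.percentile(x[m],[2,50,98]).round(4),'y',np.median(y[m]).round(4))
pl=(S<60)&(V>100)&(abs(z-.05)<.004)&(x>.03)&(x<.06)&(abs(y)<.03);print('plate end',np.percentile(x[pl],[50,99]).round(4))
E
python3 home.py w20
```

```text
21.6667 [ 0.5012 -0.2137  0.2295] [ 0.3 -0.1 -0.5]
red z 0.052 364 x [-0.032   0.0404] y [-0.029   0.0274]
red z 0.06 589 x [-0.0317  0.0285] y [-0.0212  0.0203]
red z 0.07 52 x [-0.0269  0.0279] y [-0.0193  0.0163]
red z 0.09 1008 x [-0.0317  0.0291] y [-0.0153  0.0143]
red z 0.101 53 x [-0.0056  0.0274] y [-0.0096  0.0069]
red z 0.15 1240 x [-0.0332  0.0259] y [-0.006   0.0051]
bar [ 502.1 -214.7] [60.7 12.1] 36.63661193847656 slope z/x [-0.0108  0.1583]
bar mid x,y -0.004 -0.0001
hood top slope [0.0118 0.0986]
mark x [0.0344 0.0379 0.0418] y -0.0011
plate end [0.0382 0.0446]
```

The lock sits level at home within about 1 mm: bar mid −4.0 against −4.4 nominal, with the mark and plate end visible beyond it. To be sure it is fully home, I push it low on the rear leg with shut fingers.

Emit:
{"name": "carry_out", "arguments": {"plan": [[[-0.011,-0.008,0,0,0,0,0.2],[-0.027,-0.02,0,0,0,0,0],[-0.042,-0.0323,0,0,0,0,0],[-0.042,-0.0323,-0.03,0,0,0,0],[-0.042,-0.0323,-0.06,0,0,0,0]]]}}

```text
time_s: 22.08
eef_pos: [0.4598, -0.2487, 0.172]
eef_rot: [0.002, 0.951, 0.309, 0.001]
wrist_force: [0.5, -0.1, -1.0]
opening: -0.001
grasp_force: 0.0
```

Emit:
{"name": "carry_out", "arguments": {"plan": [[[0,0,-0.03,0,0,0,0],[0,0,-0.055,0,0,0,0],[0,0,-0.072,0,0,0,0],[0,0,-0.072,0,0,0,0],[0,0,-0.072,0,0,0,0]]]}}

```text
time_s: 22.5
eef_pos: [0.4587, -0.2463, 0.0981]
eef_rot: [-0.001, 0.951, 0.31, -0.001]
wrist_force: [-0.7, -0.6, 0.4]
opening: -0.001
grasp_force: 0.0
```

Emit:
{"name": "carry_out", "arguments": {"plan": [[[0.0016,0.0012,0,0,0,0,0],[0.0032,0.0023,0,0,0,0,0],[0.0049,0.0035,0,0,0,0,0],[0.0065,0.0047,0,0,0,0,0],[0.0081,0.0059,0,0,0,0,0]]]}}

```text
time_s: 22.92
eef_pos: [0.4685, -0.2408, 0.0998]
eef_rot: [0.001, 0.951, 0.31, 0.0]
wrist_force: [-1.3, -0.6, 0.8]
opening: 0.003
grasp_force: 0.0
```

Emit:
{"name": "carry_out", "arguments": {"plan": [[[0.0008,0.0006,0,0,0,0,0],[0.0016,0.0012,0,0,0,0,0],[0.0024,0.0018,0,0,0,0,0],[0.0024,0.0018,0,0,0,0,0],[0.0024,0.0018,0,0,0,0,0]]]}}

```text
time_s: 23.33
eef_pos: [0.4703, -0.2391, 0.0992]
eef_rot: [0.0, 0.951, 0.31, -0.0]
wrist_force: [-2.4, -2.3, 5.2]
opening: 0.002
grasp_force: 0.4
```

Emit:
{"name": "carry_out", "arguments": {"plan": [[[0.0008,0.0006,0,0,0,0,0],[0.0016,0.0012,0,0,0,0,0],[0.0024,0.0018,0,0,0,0,0],[0.0024,0.0018,0,0,0,0,0],[0.0024,0.0018,0,0,0,0,0]]]}}

```text
time_s: 23.75
eef_pos: [0.471, -0.2387, 0.0995]
eef_rot: [0.001, 0.951, 0.31, -0.002]
wrist_force: [-13.4, -7.3, 9.8]
opening: 0.002
grasp_force: 5.5
```

A hard stop at 15 N with no travel, so it is home. I back off, rise clear and do a final check.

Emit:
{"name": "carry_out", "arguments": {"plan": [[[-0.004,-0.003,0,0,0,0,0],[-0.012,-0.009,0,0,0,0,0],[-0.016,-0.012,0.02,0,0,0,0],[-0.016,-0.012,0.055,0,0,0,0],[-0.016,-0.012,0.09,0,0,0,0]]]}}

```text
time_s: 24.17
eef_pos: [0.4552, -0.2481, 0.1881]
eef_rot: [-0.002, 0.951, 0.309, -0.001]
wrist_force: [1.1, -0.5, 1.0]
opening: -0.001
grasp_force: 0.0
```

Emit:
{"name": "carry_out", "arguments": {"plan": [[[0.005,0.003,0.03,0,0,0,0.2],[0.01,0.006,0.05,0,0,0,0.4],[0.015,0.01,0.06,0,0,0,0.4],[0.015,0.01,0.06,0,0,0,0.4],[0.015,0.01,0.06,0,0,0,0.4]]]}}

```text
time_s: 24.58
eef_pos: [0.4715, -0.2385, 0.2479]
eef_rot: [-0.0, 0.951, 0.31, -0.0]
wrist_force: [-0.3, 0.6, -0.8]
opening: 0.402
grasp_force: 0.0
```

Emit:
{"name": "carry_out", "arguments": {"plan": [[[0,0,0,0,0,0,0.4],[0,0,0,0,0,0,0.4],[0,0,0,0,0,0,0.4],[0,0,0,0,0,0,0.4],[0,0,0,0,0,0,0.4]]]}}

```text
time_s: 25.0
eef_pos: [0.4714, -0.2389, 0.2482]
eef_rot: [-0.0, 0.951, 0.31, -0.0]
wrist_force: [0.8, -0.2, -0.0]
opening: 0.403
grasp_force: 0.0
```

```bash
python3 home.py w21; python3 - <<'E'
from h import *
b=snap('top','t9');a=load('t0');d=cv2.absdiff(a['pixels'],b['pixels']).max(2)>60
d=cv2.morphologyEx(d.astype(np.uint8),cv2.MORPH_OPEN,np.ones((2,2)))
n,l,st,ce=cv2.connectedComponentsWithStats(d)
print([(s.tolist()) for s in st[1:] if s[4]>6])
E
```

```text
25.05 [ 0.4715 -0.2389  0.2484] [-0.7  0.8  0.6]
red z 0.052 379 x [-0.0326  0.0398] y [-0.0288  0.0277]
red z 0.06 583 x [-0.0318  0.0276] y [-0.0214  0.0201]
red z 0.07 21 x [-0.026  0.024] y [-0.0202  0.0153]
red z 0.09 938 x [-0.0322  0.0274] y [-0.0152  0.0142]
red z 0.101 31 x [-0.0321  0.0274] y [-0.0097  0.0073]
red z 0.15 1199 x [-0.0336  0.0254] y [-0.0059  0.0051]
bar [ 505.8 -212.4] [69.8 12.2] 34.721351623535156 slope z/x [0.4495 0.1631]
bar mid x,y 0.0004 -0.0004
hood top slope [0.0094 0.0986]
mark x [0.0337 0.0375 0.0417] y -0.0004
plate end [0.0378 0.0452]
[[295, 172, 178, 104, 5697], [222, 203, 73, 89, 2759], [116, 204, 243, 216, 9709], [426, 209, 6, 8, 25], [91, 214, 30, 22, 244], [94, 227, 54, 44, 969], [426, 233, 6, 4, 20], [440, 264, 7, 12, 35], [447, 264, 30, 24, 152], [436, 273, 6, 10, 21], [305, 318, 49, 38, 614], [258, 321, 4, 5, 16], [276, 344, 7, 13, 54], [184, 347, 4, 4, 11], [343, 349, 7, 6, 29], [279, 359, 3, 7, 15], [327, 367, 11, 21, 115], [307, 378, 14, 10, 46], [302, 382, 6, 3, 12], [321, 389, 5, 4, 12], [151, 390, 15, 18, 95]]
```

```bash
python3 -c "
from bench import hand_in;print(hand_in())"
```

```text
the job is handed in; nothing more can be done
None
```

I set the knob's pointer on the red mark, slid the red lock home against the stops (a 15 N push did not move it), and let go. My first lift slipped and left the lock hanging skewed until I regripped it. I planned every move clear of the blue lock, bottles and pipette, but I didn't measure them again at the end. The job is handed in at about 25 s.

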